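# Slide a thin sharpening plate out over the bench end and load it in its holder

## Task

Before honing the chisels, load the thin steel sharpening plate into its wooden holder. It lies too flat to be picked up off the bench, so slide it out between the wax tin and the perch block until it overhangs the right-hand end of the bench far enough to be pinched by its two long sides, and carry it off from there. Enter it level at the holder's open mouth, push it fully home under the steel clip against the end stop, let go, and leave everything else where it is.

Things in the scene. Friction and masses are not known exactly. Their poses are not given: they have to be found in the camera images.
- sharpening_plate: thin flat steel sharpening plate with a pattern of dark dots, 150 x 60 x 4 mm, about 0.2 kg, loose and flat on the bench. Origin: centre of its underside; x along its 150 mm, y across its 60 mm, z up. Its two ends are alike: either may overhang or go into the holder first. Its centre must stay on the bench or it tips over the edge
- bench_end (a point): point on the upper edge of the bench's right-hand end, which is straight, upright and parallel to x; bench top z = 0, 26 mm thick there, with free air beyond it and beneath it down to the floor
- plate_end_a (a point): middle of the plate's end face at its own x = +75 mm, at mid thickness
- plate_end_b (a point): middle of the plate's end face at its own x = -75 mm, at mid thickness
- plate_holder: wooden holder fixed to the bench left of the plate, 160 x 104 mm, flat bed 34 mm above the bench. Origin: centre of its underside, at bench height; x points from the open mouth (x = -80 mm) to the end stop (face at x = +55 mm), z up. With the plate fully home, touching the stop, the plate's centre lies at x = -20 mm and its rear end stands 15 mm out past the mouth
- holder_mouth (a point): middle of the bed's edge at the open mouth, at bed height. The bed runs between two side strips 3 mm high, inner faces 63.4 mm apart (1.7 mm play on each side of the plate); over the first 22 mm at the mouth they splay out to 78 mm apart
- holder_stop (a point): middle of the foot of the end stop's face, at bed height: where the plate's leading end must come. The stop's top is 45 mm above the bench; a steel clip 46 mm wide juts from it 12 mm back over the bed, its underside 11 mm above the bed, its top 47 mm above the bench
- vice_side (a point): middle of the side of the fixed bench vice that faces the plate's way to the gap; the vice is up to 122 mm high and reaches 70 mm along y either way from here, on the robot's side of this point
- cabinet_front (a point): foremost knob of the fixed drawer cabinet (a drawer stands a little open); the cabinet is 205 mm high and reaches from here 75 mm towards the bench's right-hand end and 225 mm to the left. Gripper and plate must pass between it and the vice
- wax_tin: round wax tin, 67 mm across and 36 mm high, near the bench's right-hand end, on one side of the gap that the plate goes through (nearer the robot or nearer the cabinet). Origin: centre of its underside
- perch_block: plain sawn wooden block, 50 x 95 x 28 mm, near the bench's right-hand end across the gap from the wax tin; the gap between them is 105 to 115 mm wide. Origin: centre of its underside; x across its 50 mm, y along its 95 mm
- square: try square, 120 x 177 x 17 mm, lying on the bench; bystander
- hole_plug: round wooden plug, a disc 46 mm across and 20 mm high, in front of the cabinet's left end; bystander

How it is judged:
On the way:
1. the plate lies flat on the bench with one end at least 25 mm out over the right-hand end (world y of any of plate_end_a, plate_end_b below -0.157 m and height (world z) of sharpening_plate between -0.006 and 0.006 m and angle between sharpening_plate's own z axis and vertical below 0.06 rad), for 0.2 s.
At the end, for the whole second after the job is handed in: the plate lies flat on the holder's bed between the side strips (within 4 mm of the centre line, 0.06 rad of its direction and 0.05 rad of level), its leading end within 4.5 mm of the end stop beneath the clip, at rest and released (x of sharpening_plate in the frame of plate_holder between -0.0245 and -0.016 m and y of sharpening_plate in the frame of plate_holder between -0.004 and 0.004 m and z of sharpening_plate in the frame of plate_holder between 0.031 and 0.038 m and angle between the x axis of sharpening_plate and the x axis of plate_holder, either way round below 0.06 rad and angle between sharpening_plate's own z axis and vertical below 0.05 rad and linear speed of sharpening_plate below 0.02 m/s and angular speed of sharpening_plate below 0.1 rad/s and contact force between the fingers and sharpening_plate below 0.1 N); the robot touches nothing.
It fails at once if the wax tin or the perch block is moved more than 20 mm (distance of any of wax_tin, perch_block from where it was at the start of the episode above 0.02 m).
It fails at once if the try square or the wooden plug is moved more than 20 mm (distance of any of square, hole_plug from where it was at the start of the episode above 0.02 m).
It fails at once if the plate falls off the bench (height (world z) of sharpening_plate below -0.06 m).
It also fails if it takes over 72 s, if anything falls off the work surface, if the arm or the gripper's body presses on something with over 40 N, if the wrist force passes 120 N, or if a joint passes its speed limit or range.

## Robot

A 7-joint arm with a two-finger parallel gripper is mounted at the origin on a cart in front of the work surface, level with it; the furniture and walls round the work are solid. World frame = base frame: x ahead of the robot, y to its left, z up, the work surface at z = 0. Lengths are in m, angles in rad, forces in N, time in s.
With the tool pointing down it reaches from about 0.4 to 0.85 m from the base axis. Payload 4.5 kg.
Tool frame: the origin (TCP) lies midway between the tips of the shut fingers; the grasp point (between the pads) lies 19 mm behind it; z points along the fingers, y is the direction in which the jaws open and shut (so a half turn about z gives the same grasp; the last joint's range is limited). The gripper opens to 88 mm and grips with 3 to 60 N. Pads are 18 mm wide; open, the fingers measure 123 mm over their backs; the gripper's body (75 mm by 187 mm) begins 45 mm behind the grasp point.
Start: joints at [1.148, 0.689, -0.195, 1.565, 0.157, 0.902, -0.215], TCP at [0.276, -0.561, 0.239] pointing down, gripper open.
Joint ranges: [-3.01, 3.01], [-0.46, 2.08], [-1.47, 1.51], [0.13, 2.56], [-1, 4.14], [0.04, 2.09], [-2.66, 2.66]. Speed limits (rad/s): [2.57, 2.57, 3.14, 3.14, 3.14, 3.14, 3.14].

## Interface

Orientations are given as a unit quaternion [x, y, z, w].
In Python, from plant import r gives the robot as it stands.
- The arm moves only by the tool play_rows, never from a script. Its argument "targets" is a list of rows, each an object of numbers: "jaw": the closure, from 0 (fully open) to 1 (shut); "dx", "dy", "dz": the shift along the tool's x, y, z in m; "yaw": the turn about the tool's z in rad. A call has exactly 5 rows; each row shifts and turns the pose as measured when the row begins, along the tool's axes as they then stand; what a row does not reach is not made up. A row lasts 1/10 s, in which the tool goes at most 50 mm and 8.59 degrees, less where a joint would pass 70% of its speed; a pose out of reach is approached as far as the arm can. A call with a gripper value outside its range is refused whole. The fingers move at their own pace and stop on an object; "squeeze" is the grip in N (left out, the last holds). Time passes only in rows, so rows that do not move let the fingers close, or fill a call up. It gives the time, the measured TCP pose, the force and the opening at its end, in the units of the state.
- r.get_state(): the state, without advancing time (a new reading comes with each control period).
- r.snapshot(name): name is "side" or "top"; returns a dict with "frame" (480x640x3 uint8, red, green, blue), "z_map" (480x640 float32, m along the optical axis (not along the pixel's ray), 0 where there is no reading), "mtx" (3x3 intrinsics, pixels), "position" and "orientation" of the camera in the world. Camera axes: x right, y up, looking along -z (the intrinsics and any distortion apply to the point x, -y, -z); pixel columns grow to the right and rows downward; lengths in m; the calibration is good to about 2 mm. A picture is of the moment at which its call begins.
- r.finish_job(): hands the job in, once; it reports no verdict.
The state is a dict: "clock": time; "q": joint angles; "qd": joint speeds; "joint_torque": joint torques, N m; "tool_pos": TCP position; "eef_rot": TCP orientation; "contact_force": force on the tool from outside, world axes, zero at the start; "moment": the same for the moment, N m; "opening": opening from 0.0 (shut) to 1.0 (fully open).
Only numpy, scipy, OpenCV 4.12 (cv2) and the standard library are available. Lean on these libraries where they do the work, as an engineer would, in place of code of your own. Each camera call takes 0.05 s, during which the arm holds its last target.

## Working session

There is one attempt and no reset: what is moved stays moved. The work goes in short steps, Python scripts to look and compute and a tool call to move; the robot and the scene stay as the last step left them, time stands still between calls to the robot, and variables do not carry over. Pictures are saved under pics/ and viewed, and the job is handed in when it is done.

Besides the shell and the picture viewer there is one more tool, called after ">>>" in YAML: its name, and indented under it one key for each argument. play_rows: Moves the arm, as the interface text tells. Its arguments: {"type":"object","properties":{"targets":{"type":"array"},"squeeze":{"type":"number"}},"required":["targets"]}

```bash
ls; mkdir -p pics
cat > h.py <<'E'
import numpy as np, cv2
from plant import r
from scipy.spatial.transform import Rotation as R
def snap(n,f):
    s=r.snapshot(n); cv2.imwrite('pics/'+f+'.png',s['frame'][:,:,::-1]); np.savez('pics/'+f+'.npz',**{k:np.array(v) for k,v in s.items()}); return s
def cloud(s):
    K=np.array(s['mtx']);z=s['z_map'];v,u=np.mgrid[:480,:640]
    p=np.stack([(u-K[0,2])/K[0,0]*z,-(v-K[1,2])/K[1,1]*z,-z],-1)
    return p@R.from_quat(s['orientation']).as_matrix().T+np.array(s['position'])
E
python3 - <<'E'
from h import *
print(r.get_state())
for n in('top','side'):
    s=snap(n,n+'0');print(n,s['mtx'],s['position'],s['orientation'],[k for k in s])
E
```

```text
pics
{'clock': 0.0, 'q': array([ 1.14780377,  0.68996088, -0.19452894,  1.56632764,  0.1572995 ,
        0.90247139, -0.21509182]), 'qd': array([-1.57264935e-04, -7.80557598e-04,  2.75153193e-03,  6.03728883e-04,
       -6.00338339e-05, -1.11292795e-03, -3.26339609e-04]), 'joint_torque': array([ 8.04395095e-04, -5.27569163e+01, -1.26721781e+00, -1.53431994e+01,
       -5.27218357e-02,  6.47856112e-03,  1.68738529e-04]), 'tool_pos': array([ 0.2753634 , -0.56038546,  0.23792919]), 'eef_rot': array([ 9.74018846e-01,  2.26465228e-01, -2.57552725e-04, -8.49371185e-04]), 'contact_force': array([-0.23602918, -0.01536528,  0.0714071 ]), 'moment': array([-0.05001015, -0.00297856,  0.04152982]), 'opening': 0.9973956844727548}
top [[604.84532898   0.         317.67158533]
 [  0.         604.84532898 233.92221645]
 [  0.           0.           1.        ]] [0.38446433 0.20107953 1.55348343] [ 0.03000544 -0.02085298 -0.70276057  0.71048744] ['frame', 'z_map', 'mtx', 'position', 'orientation']
side [[597.32357253   0.         330.34749886]
 [  0.         597.32357253 247.49384052]
 [  0.           0.           1.        ]] [0.25630529 1.05924476 0.90565244] [-0.06329359  0.39929902  0.90503194 -0.13217942] ['frame', 'z_map', 'mtx', 'position', 'orientation']
```

View pics/top0.png

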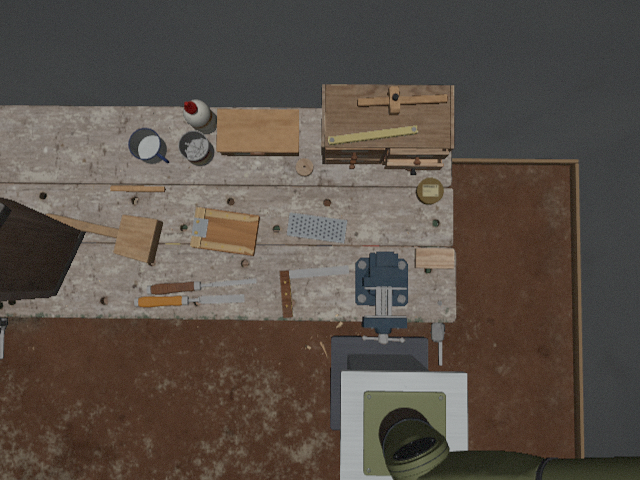

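View pics/side0.png

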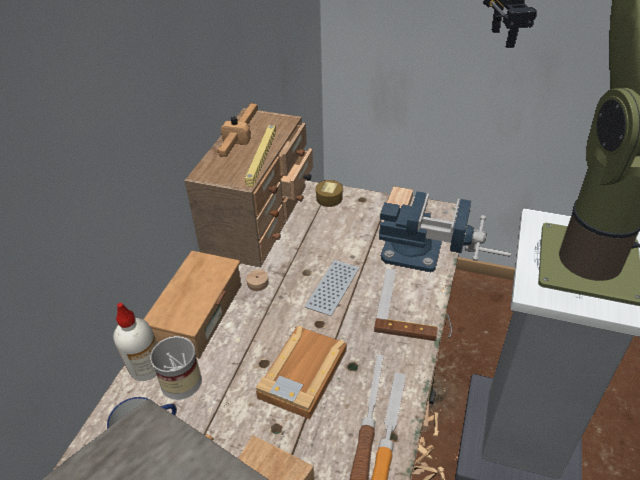

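Top view: plate at about (317,227), holder (226,232) with its mouth to the right, tin (430,190), block (435,258), vice (381,280), drawer knob near (413,172), bench end at column ~454. Now measuring.

```bash
cat >> h.py <<'E'
def up(f,x0,x1,y0,y1,k):
    im=cv2.imread('pics/'+f+'.png')[y0:y1,x0:x1]; cv2.imwrite('pics/'+f+'_c%d%d.png'%(x0,y0),cv2.resize(im,None,fx=k,fy=k,interpolation=cv2.INTER_CUBIC))
def ray(s,u,v,z):
    K=np.array(s['mtx']);d=np.array([(u-K[0,2])/K[0,0],-(v-K[1,2])/K[1,1],-1])@R.from_quat(s['orientation']).as_matrix().T
    p=np.array(s['position']);return p+d*(z-p[2])/d[2]
def ld(f): return dict(np.load('pics/'+f+'.npz'))
def rect(P): # min area rect in xy
    return cv2.minAreaRect((P[:,:2]*1000).astype(np.float32))
E
python3 - <<'E'
from h import *
s=ld('top0');c=cloud(s)
def q(u,v): print((u,v),c[v,u].round(4))
for p in [(300,250),(350,200),(317,227),(240,230),(215,235),(430,190),(435,258),(410,210),(440,230),(381,280),(380,262),(413,172),(352,164),(304,168),(199,227)]: q(*p)
im=s['frame']; z=c[...,2]
def blob(x0,x1,y0,y1,lo,hi,n):
    m=np.zeros(z.shape,bool);m[y0:y1,x0:x1]=True;m&=(z>lo)&(z<hi)
    P=c[m];
    if len(P)<5: print(n,len(P));return
    print(n,len(P),rect(P),P.min(0).round(3),P.max(0).round(3),np.median(P[:,2]).round(4))
blob(410,450,172,208,.025,.05,'tin')
blob(408,462,242,276,.018,.04,'block')
blob(185,265,200,260,.028,.06,'holder')
blob(185,265,200,260,.028,.036,'bed')
blob(185,265,200,260,.0365,.04,'strips')
blob(185,265,200,260,.042,.06,'stop')
blob(345,415,245,300,.02,.14,'vice')
blob(315,460,160,182,.02,.25,'cab')
blob(290,318,155,182,.012,.03,'plug')
blob(275,356,262,320,.003,.03,'square')
blob(280,355,205,250,.002,.008,'plate')
up('top0',180,360,180,280,4);up('top0',340,470,150,290,4)
E
```

```text
(300, 250) [ 0.4547  0.2671 -0.0059]
(350, 200) [5.850e-01 1.393e-01 5.000e-04]
(317, 227) [ 0.5143  0.2238 -0.0011]
(240, 230) [0.5018 0.4176 0.0335]
(215, 235) [0.4884 0.4805 0.0339]
(430, 190) [ 0.6076 -0.0605  0.0374]
(435, 258) [ 0.4367 -0.0744  0.028 ]
(410, 210) [ 0.5614 -0.0164 -0.0064]
(440, 230) [ 0.5098 -0.0926 -0.0009]
(381, 280) [0.3802 0.0691 0.1152]
(380, 262) [0.4231 0.0706 0.104 ]
(413, 172) [ 0.6415 -0.0084  0.1024]
(352, 164) [0.6726 0.1363 0.0344]
(304, 168) [0.6641 0.2586 0.0186]
(199, 227) [0.5076 0.5197 0.0425]
tin 569 ((608.2001342773438, -59.95161056518555), (66.04166412353516, 66.72209930419922), 44.501800537109375) [ 0.575 -0.095  0.025] [ 0.642 -0.027  0.045] 0.0353
block 763 ((438.0508728027344, -73.21371459960938), (48.284305572509766, 97.06940460205078), 0.6885735988616943) [ 0.414 -0.121  0.018] [ 0.463 -0.025  0.038] 0.0276
holder 2503 ((500.22802734375, 457.2450256347656), (161.17938232421875, 104.13056945800781), 82.53956604003906) [0.439 0.373 0.028] [0.56  0.543 0.056] 0.0353
bed 1392 ((499.6779479980469, 453.04425048828125), (152.7061309814453, 1
[... 501 characters left out ...]
78413677215576) [ 0.332 -0.003  0.02 ] [0.45  0.126 0.13 ] 0.0947
cab 873 ((658.8460083007812, 64.96117401123047), (296.872314453125, 47.74220275878906), 87.53398132324219) [ 0.63  -0.082  0.021] [0.683 0.213 0.171] 0.0933
plug 246 ((674.645263671875, 260.4623718261719), (57.32891845703125, 44.75408172607422), 10.370107650756836) [0.647 0.238 0.012] [0.699 0.288 0.027] 0.0186
square 1524 ((351.471435546875, 227.09652709960938), (144.96401977539062, 204.47303771972656), 0.7089842557907104) [0.278 0.124 0.003] [0.425 0.33  0.025] 0.0075
plate 1147 ((514.0218505859375, 223.94424438476562), (113.89935302734375, 190.92506408691406), 0.56415194272995) [0.456 0.128 0.002] [0.572 0.32  0.008] 0.0042
```

```bash
ls pics
```

```text
side0.npz
side0.png
top0.npz
top0.png
top0_c180180.png
top0_c340150.png
```

View pics/top0_c180180.png

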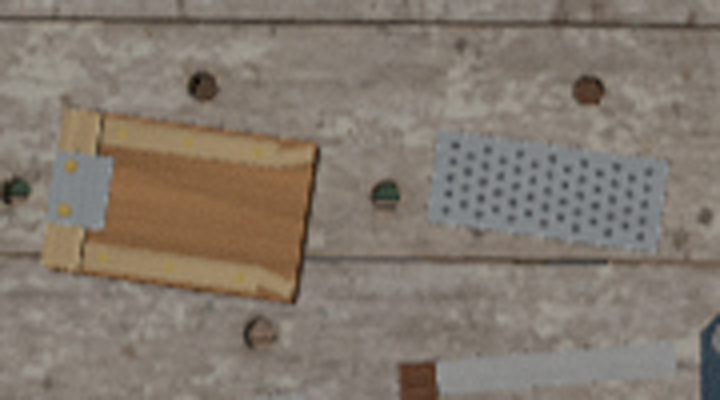

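View pics/top0_c340150.png

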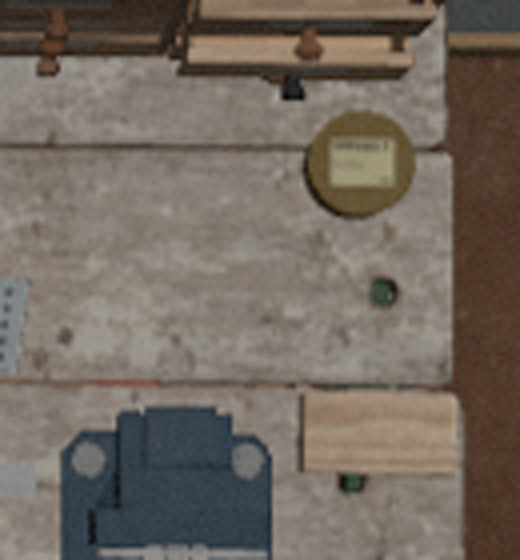

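```bash
cat >> h.py <<'E'
def plate(s,zt=0.004,box=None,show=None):
    # segment plate by bluish grey colour, return centre xy, angle of long axis, size
    f=s['frame'].astype(int); b=f[...,2]-f[...,0]
    m=((b>-2)&(f.sum(-1)>200)).astype(np.uint8)
    if box: k=np.zeros_like(m);k[box[1]:box[3],box[0]:box[2]]=1;m*=k
    m=cv2.morphologyEx(m,cv2.MORPH_CLOSE,np.ones((7,7)));m=cv2.morphologyEx(m,cv2.MORPH_OPEN,np.ones((5,5)))
    n,l,st,_=cv2.connectedComponentsWithStats(m); i=1+np.argmax(st[1:,4])
    cs,_=cv2.findContours((l==i).astype(np.uint8),cv2.RETR_EXTERNAL,cv2.CHAIN_APPROX_NONE)
    pts=cs[0][:,0,:].astype(float)
    W=np.array([ray(s,u,v,zt)[:2] for u,v in pts])
    R_=cv2.minAreaRect((W*1000).astype(np.float32)); bx=cv2.boxPoints(R_)
    e=bx[1]-bx[0];g=bx[2]-bx[1]; L=e if np.hypot(*e)>np.hypot(*g) else g
    a=np.degrees(np.arctan2(L[1],L[0]))%180
    return np.array(R_[0]).round(1),round(a,2),np.round(R_[1],1),st[i],bx.round(1)
E
python3 - <<'E'
from h import *
s=ld('top0');f=s['frame'].astype(int)
print(f[227,317],f[200,330],f[215,250])
print(plate(s,box=(275,200,360,250)))
for u,v in [(289.25,213),(347,219.5),(344,242.5),(287,235.5)]: print(ray(s,u,v,.004).round(4))
# holder geometry from pixels: mouth top edge corners, bench end
for u,v in [((318+.5)/4+179.5,(145+.5)/4+179.5),((295+.5)/4+179.5,(302+.5)/4+179.5)]: print('mouth corner',ray(s,u,v,.037).round(4))
for u,v in [((66)/4+179.5,(107)/4+179.5),((42)/4+179.5,(267)/4+179.5)]: print('rear corner',ray(s,u,v,.045).round(4))
for u,v in [(453,200),(452.5,235)]: print('end',ray(s,u,v,0).round(4))
E
```

```text
[90 97 98] [97 88 74] [137 100  71]
(array([505.9, 226. ]), np.float32(82.78), array([148.9,  73.5]), array([ 287,  213,   59,   33, 1347], dtype=int32), array([[460.2, 156.7],
       [533. , 147.5],
       [551.7, 295.2],
       [478.9, 304.5]], dtype=float32))
[0.5493 0.2956 0.004 ]
[0.534  0.1468 0.004 ]
[0.4747 0.154  0.004 ]
[0.4911 0.3006 0.004 ]
mouth corner [0.5377 0.3695 0.037 ]
mouth corner [0.4386 0.3822 0.037 ]
rear corner [0.5596 0.5281 0.045 ]
rear corner [0.4588 0.5405 0.045 ]
end [ 0.5877 -0.1261  0.    ]
end [ 0.4972 -0.1244  0.    ]
```

>>> play_rows:
  targets:
    - {"dx": 0.0, "dy": 0.0, "dz": -0.01, "yaw": 0.1}
    - {"dx": 0.0, "dy": -0.05, "dz": -0.01, "yaw": 0.1}
    - {"dx": 0.0, "dy": -0.05, "dz": 0.0, "yaw": 0.1}
    - {"dy": -0.05, "jaw": 0.5}
    - {"jaw": 0.5}
  squeeze: 20

```text
invalid input
```

Run:
```python
from h import *
s=ld('top0');c=cloud(s)
for v in (185,200,220,240,262,290,310):
    i=[u for u in range(430,475) if abs(c[v,u,2])<.05]; print(v,max(i),c[v,max(i)].round(4),s['frame'][v,446:462].sum(-1))
s=ld('side0');c=cloud(s)
for u in (345,360,375,430,445):
    vs=[v for v in range(150,300) if abs(c[v,u,2])<.02]; v=min(vs);print(u,v,c[v,u].round(4),c[v-2,u].round(3))
up('side0',300,480,150,320,4)
```

```text
185 449 [ 6.265e-01 -1.159e-01  3.000e-04] [378 392 383 320 254 213 192 176 187 182 182 176 183 191 190 207]
200 452 [ 0.5879 -0.1239 -0.0019] [391 394 372 396 407 407 391 221 161 173 179 160 188 169 171 173]
220 452 [ 0.5362 -0.1241 -0.0037] [372 370 391 404 416 431 440 234 157 170 171 160 173 176 163 165]
240 452 [ 0.4847 -0.1245 -0.0069] [360 346 357 333 315 282 348 226 163 182 163 172 174 161 172 175]
262 455 [ 0.4281 -0.1314 -0.0043] [421 405 397 417 417 424 426 408 380 337 213 183 170 185 178 185]
290 455 [ 0.3565 -0.1311 -0.0047] [446 445 435 385 383 366 358 339 333 329 196 179 163 147 183 172]
310 455 [ 0.3057 -0.1305 -0.0028] [277 301 345 413 389 372 376 383 396 435 235 184 168 164 175 165]
345 186 [ 0.5848 -0.126  -0.0022] [ 0.76  -0.759 -0.477]
360 189 [ 0.5445 -0.1226 -0.0009] [ 0.7   -0.759 -0.479]
375 191 [ 0.5052 -0.1205  0.0025] [ 0.641 -0.763 -0.48 ]
430 199 [ 0.3682 -0.132  -0.0017] [ 0.428 -0.763 -0.473]
445 202 [ 0.3305 -0.1247  0.0026] [ 0.371 -0.75  -0.466]
```

View pics/side0_c300150.png

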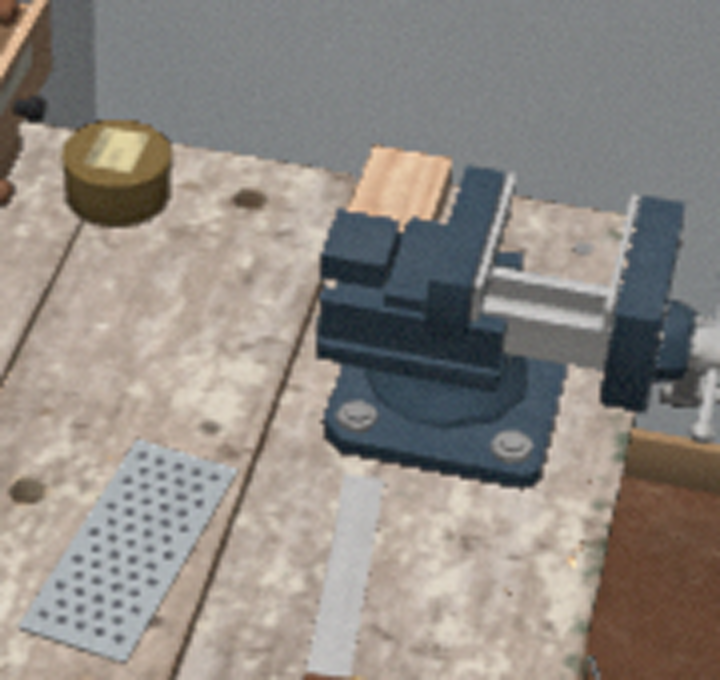

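>>> play_rows:
  targets:
    - {"jaw": 0.5, "dx": 0.0, "dy": 0.0, "dz": -0.01, "yaw": 0.1}
    - {"jaw": 0.5, "dx": 0.0, "dy": -0.05, "dz": -0.01, "yaw": 0.1}
    - {"jaw": 0.5, "dx": 0.0, "dy": -0.05, "dz": 0.0, "yaw": 0.1}
    - {"dx": 0, "dy": -0.05, "dz": 0, "yaw": 0, "jaw": 0.5}
    - {"dx": 0, "dy": 0, "dz": 0, "yaw": 0, "jaw": 0.5}
  squeeze: 20

```text
clock: 0.6
tool_pos: [0.2349, -0.4102, 0.2542]
eef_rot: [0.997, 0.071, -0.003, -0.005]
contact_force: [0.9, -0.3, -0.3]
opening: 0.569
```

```bash
cat >> h.py <<'E'
def st():
    s=r.get_state();M=R.from_quat(s['eef_rot']).as_matrix()
    print('t',round(s['clock'],2),'p',s['tool_pos'].round(4),'xang',round(np.degrees(np.arctan2(M[1,0],M[0,0])),2),'tilt',M[:2,2].round(4),'F',s['contact_force'].round(1),'op',round(s['opening'],3),'q',s['q'].round(2)); return s,M
def to(x,y,z=None,ang=None):
    s,M=st(); p=s['tool_pos'];d=np.array([x,y,p[2] if z is None else z])-p
    print('tool d',(M.T@d).round(4), 'yaw', None if ang is None else round(np.radians((np.degrees(np.arctan2(M[1,0],M[0,0]))-ang+180)%360-180),4))
E
python3 - <<'E'
from h import *
to(.5165,.264,.15,-6)
E
```

```text
t 0.6 p [ 0.2349 -0.4102  0.2542] xang 8.16 tilt [-0.0058  0.0096] F [ 0.9 -0.3 -0.3] op 0.569 q [ 1.03  0.47 -0.12  1.98  0.08  0.7  -0.56]
tool d [ 0.3749 -0.6263  0.1091] yaw 0.2471
```

>>> play_rows:
  targets:
    - {"jaw": 0.65, "dx": 0.025, "dy": -0.04, "dz": 0, "yaw": 0.05}
    - {"jaw": 0.65, "dx": 0.025, "dy": -0.04, "dz": 0, "yaw": 0.05}
    - {"jaw": 0.65, "dx": 0.025, "dy": -0.04, "dz": 0, "yaw": 0.05}
    - {"jaw": 0.65, "dx": 0.025, "dy": -0.04, "dz": 0, "yaw": 0.05}
    - {"jaw": 0.65, "dx": 0.025, "dy": -0.04, "dz": 0, "yaw": 0.05}

```text
clock: 1.1
tool_pos: [0.3504, -0.2108, 0.2549]
eef_rot: [0.998, -0.066, -0.004, -0.003]
contact_force: [0.3, -0.4, 0.7]
opening: 0.351
```

>>> play_rows:
  targets:
    - {"jaw": 0.65, "dx": 0.025, "dy": -0.04, "dz": 0, "yaw": 0}
    - {"jaw": 0.65, "dx": 0.025, "dy": -0.04, "dz": 0, "yaw": 0}
    - {"jaw": 0.65, "dx": 0.025, "dy": -0.04, "dz": 0, "yaw": 0}
    - {"jaw": 0.65, "dx": 0.025, "dy": -0.04, "dz": 0, "yaw": 0}
    - {"jaw": 0.65, "dx": 0.025, "dy": -0.04, "dz": 0, "yaw": 0}

```text
clock: 1.6
tool_pos: [0.5071, -0.0213, 0.2548]
eef_rot: [0.998, -0.067, -0.003, -0.002]
contact_force: [0.6, -0.9, -0.4]
opening: 0.346
```

Run:
```python
from h import *
to(.5165,.264,.15,-6)
```

```text
t 1.6 p [ 0.5071 -0.0213  0.2548] xang -7.64 tilt [-0.0066  0.0046] F [ 0.6 -0.9 -0.4] op 0.346 q [-0.04  0.51 -0.    1.9  -0.01  0.74 -1.75]
tool d [-0.0279 -0.2836  0.106 ] yaw -0.0286
```

>>> play_rows:
  targets:
    - {"jaw": 0.65, "dx": -0.006, "dy": -0.047, "dz": 0.01, "yaw": 0}
    - {"jaw": 0.65, "dx": -0.006, "dy": -0.047, "dz": 0.01, "yaw": 0}
    - {"jaw": 0.65, "dx": -0.006, "dy": -0.047, "dz": 0.02, "yaw": 0}
    - {"jaw": 0.65, "dx": -0.005, "dy": -0.047, "dz": 0.02, "yaw": 0}
    - {"jaw": 0.65, "dx": -0.005, "dy": -0.047, "dz": 0.02, "yaw": 0}

```text
clock: 2.1
tool_pos: [0.5196, 0.2153, 0.1787]
eef_rot: [0.998, -0.067, 0.003, -0.003]
contact_force: [0.6, -0.0, 0.5]
opening: 0.346
```

>>> play_rows:
  targets:
    - {"jaw": 0.65, "dx": 0, "dy": -0.04, "dz": 0.02, "yaw": 0}
    - {"jaw": 0.65, "dx": 0, "dy": -0.008, "dz": 0.03, "yaw": -0.02}
    - {"jaw": 0.65, "dx": 0, "dy": 0, "dz": 0.03, "yaw": 0}
    - {"jaw": 0.65, "dx": 0, "dy": 0, "dz": 0.02, "yaw": 0}
    - {"jaw": 0.65, "dx": 0, "dy": 0, "dz": 0, "yaw": 0}

```text
clock: 2.6
tool_pos: [0.5246, 0.279, 0.071]
eef_rot: [0.999, -0.048, 0.001, -0.006]
contact_force: [-0.3, 0.4, 0.2]
opening: 0.354
```

Run:
```python
from h import *
to(.5165,.264,.006,-6)
snap('top','top1');up('top1',230,410,170,290,4)
snap('side','side1');up('side1',260,440,180,320,4)
```

```text
t 2.6 p [0.5246 0.279  0.071 ] xang -5.54 tilt [0.0031 0.0122] F [-0.3  0.4  0.2] op 0.354 q [-0.57  0.88  0.01  1.79 -0.04  0.46 -2.19]
tool d [-0.0067  0.0166  0.0648] yaw 0.0081
```

View pics/side1_c260180.png

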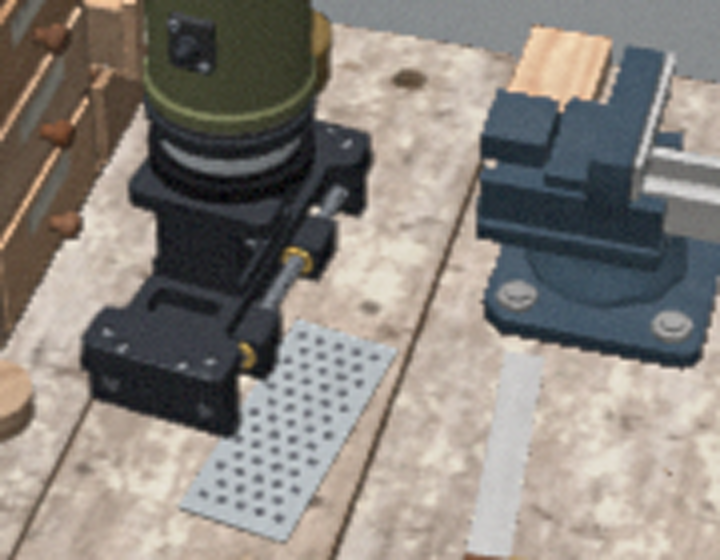

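Side view: the gripper is over the plate with jaws along its length (plate spans ~(180–395, 320–540) in the crop). Going down.

>>> play_rows:
  targets:
    - {"jaw": 0.65, "dx": -0.007, "dy": 0.016, "dz": 0.015, "yaw": 0}
    - {"jaw": 0.65, "dx": 0, "dy": 0, "dz": 0.015, "yaw": 0}
    - {"jaw": 0.65, "dx": 0, "dy": 0, "dz": 0.015, "yaw": 0}
    - {"jaw": 0.65, "dx": 0, "dy": 0, "dz": 0.01, "yaw": 0}
    - {"jaw": 0.65, "dx": 0, "dy": 0, "dz": 0, "yaw": 0}

```text
clock: 3.2
tool_pos: [0.5243, 0.2673, 0.0206]
eef_rot: [0.999, -0.05, 0.009, -0.011]
contact_force: [1.1, -0.0, -0.2]
opening: 0.346
```

Run:
```python
from h import *
to(.5165,.264,.004,-6)
```

```text
t 3.2 p [0.5243 0.2673 0.0206] xang -5.69 tilt [0.0181 0.0203] F [ 1.1 -0.  -0.2] op 0.346 q [-0.55  0.96  0.    1.84 -0.04  0.32 -2.18]
tool d [-0.0077  0.0045  0.0164] yaw 0.0054
```

>>> play_rows:
  targets:
    - {"jaw": 0.65, "dx": -0.008, "dy": 0.002, "dz": 0.005, "yaw": 0}
    - {"jaw": 0.65, "dx": 0, "dy": 0, "dz": 0.005, "yaw": 0}
    - {"jaw": 0.65, "dx": 0, "dy": 0, "dz": 0.003, "yaw": 0}
    - {"jaw": 0.65, "dx": 0, "dy": 0, "dz": 0.003, "yaw": 0}
    - {"jaw": 0.65, "dx": 0, "dy": 0, "dz": 0, "yaw": 0}

```text
clock: 3.7
tool_pos: [0.5166, 0.2679, 0.0051]
eef_rot: [0.999, -0.049, 0.009, -0.011]
contact_force: [-1.0, -1.0, 0.9]
opening: 0.35
```

Run:
```python
from h import *
to(.5165,.264,.004,-6)
```

```text
t 3.7 p [0.5166 0.2679 0.0051] xang -5.64 tilt [0.0199 0.0218] F [-1.  -1.   0.9] op 0.35 q [-0.55  0.98  0.    1.86 -0.04  0.27 -2.18]
tool d [0.0003 0.0039 0.001 ] yaw 0.0063
```

Near contact. Pressing gently to learn the force per commanded shift.

>>> play_rows:
  targets:
    - {"jaw": 0.65, "dx": 0, "dy": 0, "dz": 0.002, "yaw": 0}
    - {"jaw": 0.65, "dx": 0, "dy": 0, "dz": 0.002, "yaw": 0}
    - {"jaw": 0.65, "dx": 0, "dy": 0, "dz": 0.002, "yaw": 0}
    - {"jaw": 0.65, "dx": 0, "dy": 0, "dz": 0.002, "yaw": 0}
    - {"jaw": 0.65, "dx": 0, "dy": 0, "dz": 0.002, "yaw": 0}

```text
clock: 4.2
tool_pos: [0.5166, 0.2679, 0.0048]
eef_rot: [0.999, -0.05, 0.01, -0.012]
contact_force: [-4.0, -0.7, 18.7]
opening: 0.353
```

Run:
```python
from h import *
st()
```

```text
t 4.2 p [0.5166 0.2679 0.0048] xang -5.71 tilt [0.021  0.0222] F [-4.  -0.7 18.7] op 0.353 q [-0.56  0.98  0.    1.86 -0.04  0.27 -2.19]
```

>>> play_rows:
  targets:
    - {"jaw": 0.65, "dx": 0, "dy": 0.005, "dz": 0.002, "yaw": 0}
    - {"jaw": 0.65, "dx": 0, "dy": 0.01, "dz": 0.002, "yaw": 0}
    - {"jaw": 0.65, "dx": 0, "dy": 0.01, "dz": 0.002, "yaw": 0}
    - {"jaw": 0.65, "dx": 0, "dy": 0.01, "dz": 0.002, "yaw": 0}
    - {"jaw": 0.65, "dx": 0, "dy": 0.01, "dz": 0.002, "yaw": 0}

```text
clock: 4.7
tool_pos: [0.5174, 0.2631, 0.0062]
eef_rot: [0.998, -0.038, 0.021, -0.041]
contact_force: [-5.1, 12.6, 18.5]
opening: 0.349
```

Run:
```python
from h import *
st();snap('side','side2');up('side2',260,440,180,320,4)
```

```text
t 4.7 p [0.5174 0.2631 0.0062] xang -4.44 tilt [0.0447 0.0795] F [-5.1 12.6 18.5] op 0.349 q [-0.49  0.97 -0.05  1.91 -0.02  0.18 -2.14]
```

View pics/side2_c260180.png

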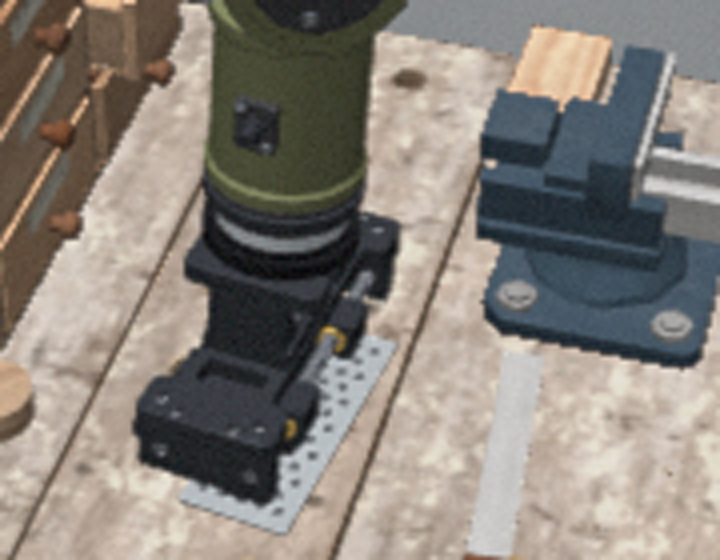

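Pressing and dragging just tilts the wrist (12.6 N sideways, the plate barely moved), so I'll push from behind instead. First I'll reverse the drag to take the tilt back out.

>>> play_rows:
  targets:
    - {"jaw": 0.65, "dx": 0.002, "dy": -0.005, "dz": 0.002, "yaw": 0}
    - {"jaw": 0.65, "dx": 0.003, "dy": -0.01, "dz": 0.002, "yaw": 0}
    - {"jaw": 0.65, "dx": 0.003, "dy": -0.01, "dz": 0.002, "yaw": 0}
    - {"jaw": 0.65, "dx": 0.003, "dy": -0.01, "dz": 0.002, "yaw": 0}
    - {"jaw": 0.65, "dx": 0.003, "dy": -0.01, "dz": 0.002, "yaw": 0}

```text
clock: 5.25
tool_pos: [0.5211, 0.2704, 0.0048]
eef_rot: [0.999, -0.048, 0.003, -0.013]
contact_force: [-9.2, -15.7, 27.0]
opening: 0.349
```

Run:
```python
from h import *
st()
```

```text
t 5.25 p [0.5211 0.2704 0.0048] xang -5.49 tilt [0.0072 0.025 ] F [ -9.2 -15.7  27. ] op 0.349 q [-0.54  0.99 -0.01  1.83 -0.04  0.3  -2.18]
```

>>> play_rows:
  targets:
    - {"jaw": 0.65, "dx": 0.001, "dy": -0.01, "dz": 0.002, "yaw": 0}
    - {"jaw": 0.65, "dx": 0.001, "dy": -0.01, "dz": 0.002, "yaw": 0}
    - {"jaw": 0.65, "dx": 0, "dy": 0, "dz": -0.005, "yaw": 0}
    - {"jaw": 0.65, "dx": 0, "dy": 0, "dz": -0.01, "yaw": 0}
    - {"jaw": 1, "dx": 0, "dy": 0, "dz": -0.01, "yaw": 0}

```text
clock: 5.75
tool_pos: [0.5214, 0.2687, 0.0304]
eef_rot: [0.999, -0.054, -0.003, 0.003]
contact_force: [-0.3, -0.3, -0.9]
opening: 0.283
```

Run:
```python
from h import *
st()
s=snap('side','side3');up('side3',260,440,180,320,4)
s=snap('top','top3');up('top3',260,440,180,320,4)
```

```text
t 5.75 p [0.5214 0.2687 0.0304] xang -6.2 tilt [-0.0066 -0.0066] F [-0.3 -0.3 -0.9] op 0.283 q [-0.57  0.95  0.02  1.81 -0.04  0.4  -2.2 ]
```

View pics/side3_c260180.png

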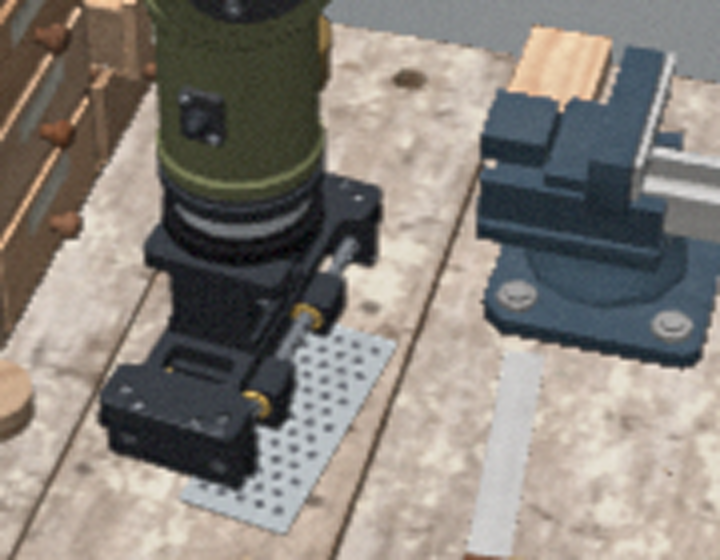

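Run:
```python
from h import *
s=ld('side3')
for f,pts in (('side0',[(22,628),(126,661),(236,468),(138,440)]),):
    s0=ld(f)
    for a,b in pts: print(f,ray(s0,a/4+300-.375,b/4+150-.375,.004).round(4))
P=[ray(s,a/4+260-.375,b/4+180-.375,.004) for a,b in [(181,500),(285,532),(395,342)]]
print(np.round(P,4))
c=(P[0]+P[2])/2;print(c, 'rear mid',(P[0]+P[1])/2,np.degrees(np.arctan2(*(P[1]-P[2])[1::-1])))
```

```text
side0 [0.5486 0.2979 0.004 ]
side0 [0.4918 0.3042 0.004 ]
side0 [0.4746 0.1552 0.004 ]
side0 [0.5318 0.149  0.004 ]
[[0.5509 0.2929 0.004 ]
 [0.494  0.2987 0.004 ]
 [0.4763 0.1509 0.004 ]]
[0.51357951 0.22189494 0.004     ] rear mid [0.52243711 0.29579365 0.004     ] 83.16505773461759
```

View pics/top3_c260180.png

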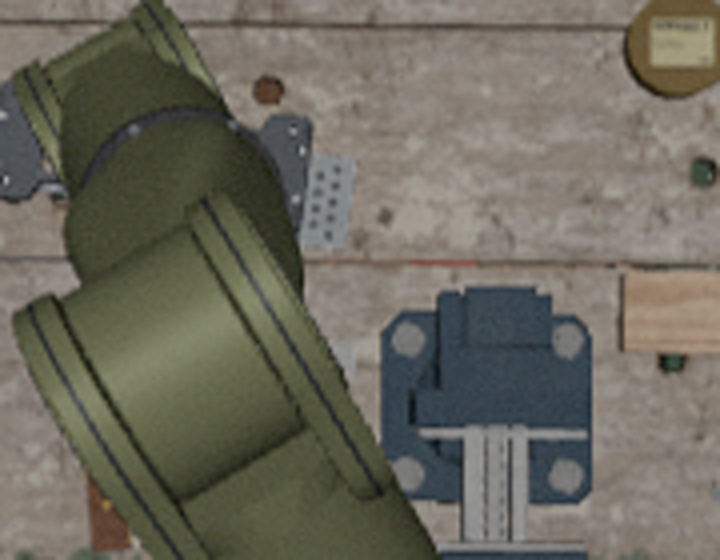

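Top view: the arm hides most of the plate; its front end shows at crop (330,200), unmoved relative to the vice. Next I'll go behind the plate's rear end (about x .522, y .297) with shut fingers and tool square to y.

Run:
```python
from h import *
to(.515,.330,.03,0)
```

```text
t 5.85 p [0.5223 0.2693 0.0313] xang -6.19 tilt [-0.0043 -0.0051] F [-0.4  0.3 -0.2] op 0.192 q [-0.57  0.95  0.02  1.81 -0.04  0.39 -2.2 ]
tool d [-0.0138 -0.0595  0.001 ] yaw -0.1081
```

>>> play_rows:
  targets:
    - {"jaw": 1, "dx": -0.003, "dy": -0.015, "dz": 0, "yaw": -0.027}
    - {"jaw": 1, "dx": -0.003, "dy": -0.015, "dz": 0, "yaw": -0.027}
    - {"jaw": 1, "dx": -0.002, "dy": -0.015, "dz": 0, "yaw": -0.027}
    - {"jaw": 1, "dx": -0.002, "dy": -0.015, "dz": 0, "yaw": -0.027}
    - {"jaw": 1, "dx": 0, "dy": 0, "dz": 0, "yaw": 0}

```text
clock: 6.35
tool_pos: [0.5142, 0.3398, 0.0303]
eef_rot: [1.0, 0.007, -0.003, 0.0]
contact_force: [-0.5, 0.1, 0.1]
opening: 0.005
```

Run:
```python
from h import *
to(.515,.330,.003,0)
```

```text
t 6.35 p [0.5142 0.3398 0.0303] xang 0.8 tilt [-0.0052 -0.0003] F [-0.5  0.1  0.1] op 0.005 q [-0.66  0.97  0.01  1.72 -0.02  0.46 -2.19]
tool d [0.0008 0.0098 0.0273] yaw 0.014
```

>>> play_rows:
  targets:
    - {"jaw": 1, "dx": 0, "dy": 0.003, "dz": 0.01, "yaw": 0.01}
    - {"jaw": 1, "dx": 0, "dy": 0.003, "dz": 0.009, "yaw": 0}
    - {"jaw": 1, "dx": 0, "dy": 0, "dz": 0.005, "yaw": 0}
    - {"jaw": 1, "dx": 0, "dy": 0, "dz": 0.001, "yaw": 0}
    - {"jaw": 1, "dx": 0, "dy": 0, "dz": 0, "yaw": 0}

```text
clock: 6.85
tool_pos: [0.5135, 0.3304, 0.0015]
eef_rot: [1.0, 0.001, -0.004, 0.002]
contact_force: [0.5, 0.7, 0.1]
opening: 0.007
```

Run:
```python
from h import *
to(.515,.330,.0025,0)
snap('side','side4');up('side4',240,420,200,340,4)
```

```text
t 6.85 p [0.5135 0.3304 0.0015] xang 0.08 tilt [-0.0074 -0.0047] F [0.5 0.7 0.1] op 0.007 q [-0.65  1.01  0.01  1.73 -0.02  0.41 -2.2 ]
tool d [ 0.0015  0.0004 -0.001 ] yaw 0.0014
```

View pics/side4_c240200.png

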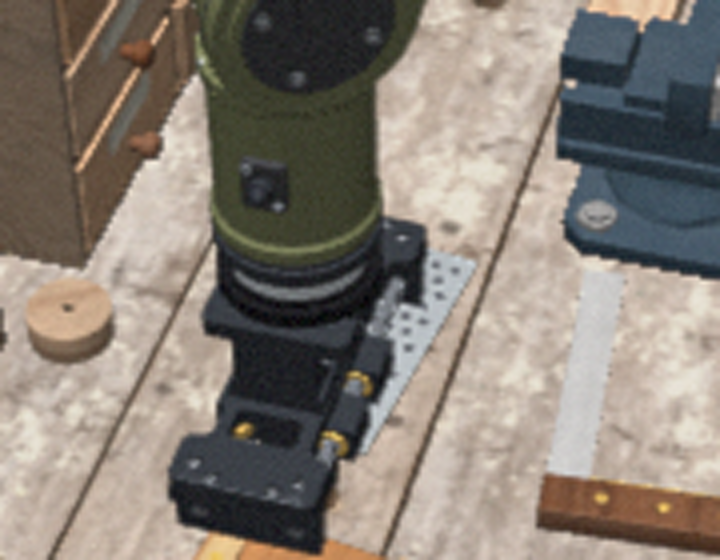

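The gripper is shut and on the bench behind the plate, whose lower-right corner is at about (365,455) in the crop. Starting the push.

>>> play_rows:
  targets:
    - {"jaw": 1, "dx": 0, "dy": 0.008, "dz": -0.001, "yaw": 0}
    - {"jaw": 1, "dx": 0, "dy": 0.01, "dz": 0, "yaw": 0}
    - {"jaw": 1, "dx": 0, "dy": 0.01, "dz": 0, "yaw": 0}
    - {"jaw": 1, "dx": 0, "dy": 0.01, "dz": 0, "yaw": 0}
    - {"jaw": 1, "dx": 0, "dy": 0.01, "dz": 0, "yaw": 0}

```text
clock: 7.4
tool_pos: [0.5149, 0.2815, 0.0046]
eef_rot: [1.0, 0.001, -0.002, -0.0]
contact_force: [0.9, 0.4, -0.6]
opening: 0.004
```

Run:
```python
from h import *
to(.515,.28,.0022,0)
snap('side','side5');up('side5',240,420,180,320,4)
```

```text
t 7.4 p [0.5149 0.2815 0.0046] xang 0.15 tilt [-0.0035  0.0001] F [ 0.9  0.4 -0.6] op 0.004 q [-0.58  0.99 -0.    1.81  0.    0.34 -2.15]
tool d [0.0001 0.0015 0.0024] yaw 0.0027
```

View pics/side5_c240180.png

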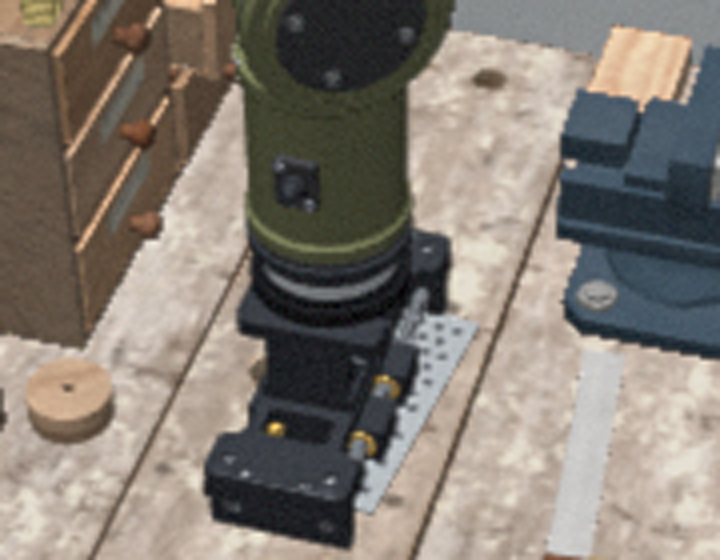

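Run:
```python
from h import *
s=ld('side5')
P=[ray(s,a/4+240-.375,b/4+180-.375,.004) for a,b in [(370,512),(478,322)]]
print(np.round(P,4),np.degrees(np.arctan2(*(P[0]-P[1])[1::-1])))
```

```text
[[0.4954 0.2851 0.004 ]
 [0.4787 0.1352 0.004 ]] 83.64544051680289
```

The tip rode up onto the plate (z 4.6 mm) after pushing it about 14 mm. I'll back off, go down again and push with a slight downward bias.

>>> play_rows:
  targets:
    - {"jaw": 1, "dx": 0, "dy": -0.006, "dz": -0.002, "yaw": 0}
    - {"jaw": 1, "dx": 0, "dy": -0.012, "dz": 0, "yaw": 0}
    - {"jaw": 1, "dx": 0, "dy": -0.012, "dz": 0, "yaw": 0}
    - {"jaw": 1, "dx": 0, "dy": 0, "dz": 0.002, "yaw": 0}
    - {"jaw": 1, "dx": 0, "dy": 0, "dz": 0.002, "yaw": 0}

```text
clock: 7.95
tool_pos: [0.5147, 0.3104, 0.002]
eef_rot: [1.0, 0.0, -0.003, 0.002]
contact_force: [0.5, -0.1, 0.2]
opening: 0.002
```

Run:
```python
from h import *
to(.515,.31,.0012,0)
```

```text
t 7.95 p [0.5147 0.3104 0.002 ] xang 0.0 tilt [-0.0052 -0.004 ] F [ 0.5 -0.1  0.2] op 0.002 q [-0.62  1.    0.01  1.76 -0.01  0.38 -2.18]
tool d [0.0003 0.0004 0.0008] yaw 0.0001
```

>>> play_rows:
  targets:
    - {"jaw": 1, "dx": 0, "dy": 0, "dz": 0.001, "yaw": 0}
    - {"jaw": 1, "dx": 0, "dy": 0.006, "dz": 0.0008, "yaw": 0}
    - {"jaw": 1, "dx": 0, "dy": 0.006, "dz": 0.0008, "yaw": 0}
    - {"jaw": 1, "dx": 0, "dy": 0.006, "dz": 0.0008, "yaw": 0}
    - {"jaw": 1, "dx": 0, "dy": 0.006, "dz": 0.0008, "yaw": 0}

```text
clock: 8.45
tool_pos: [0.5168, 0.2984, 0.0006]
eef_rot: [1.0, 0.004, 0.002, -0.007]
contact_force: [-0.8, 4.5, 6.0]
opening: 0.006
```

Run:
```python
from h import *
st()
snap('side','side6');up('side6',240,420,180,320,4)
```

```text
t 8.45 p [0.5168 0.2984 0.0006] xang 0.43 tilt [0.004  0.0145] F [-0.8  4.5  6. ] op 0.006 q [-0.59  1.   -0.01  1.79 -0.01  0.34 -2.15]
```

View pics/side6_c240180.png

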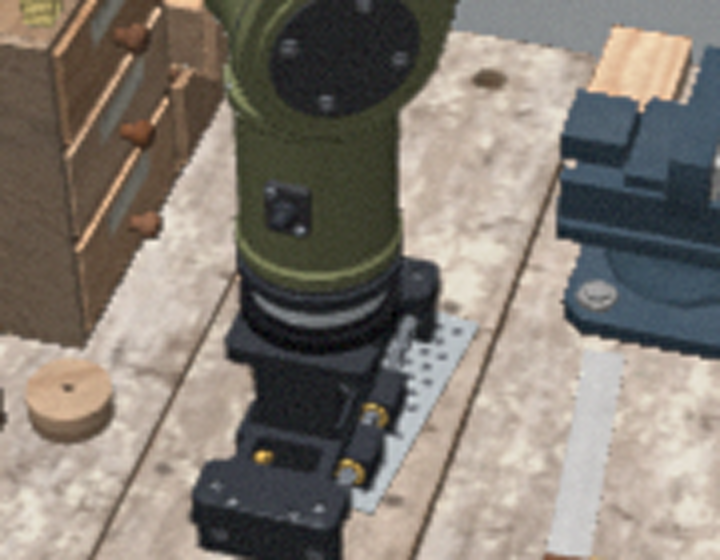

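>>> play_rows:
  targets:
    - {"jaw": 1, "dx": 0, "dy": 0.01, "dz": -0.0003, "yaw": 0}
    - {"jaw": 1, "dx": 0, "dy": 0.01, "dz": 0.0002, "yaw": 0}
    - {"jaw": 1, "dx": 0, "dy": 0.01, "dz": 0.0003, "yaw": 0}
    - {"jaw": 1, "dx": 0, "dy": 0.01, "dz": 0.0003, "yaw": 0}
    - {"jaw": 1, "dx": 0, "dy": 0.01, "dz": 0.0003, "yaw": 0}

```text
clock: 9.0
tool_pos: [0.519, 0.2496, 0.0007]
eef_rot: [1.0, 0.005, 0.005, -0.012]
contact_force: [0.3, 5.3, 5.8]
opening: 0.003
```

Run:
```python
from h import *
st()
snap('side','side7');up('side7',240,420,180,320,4)
```

```text
t 9.0 p [0.519  0.2496 0.0007] xang 0.54 tilt [0.0095 0.0237] F [0.3 5.3 5.8] op 0.003 q [-0.5   0.99 -0.03  1.87  0.02  0.27 -2.1 ]
```

View pics/side7_c240180.png

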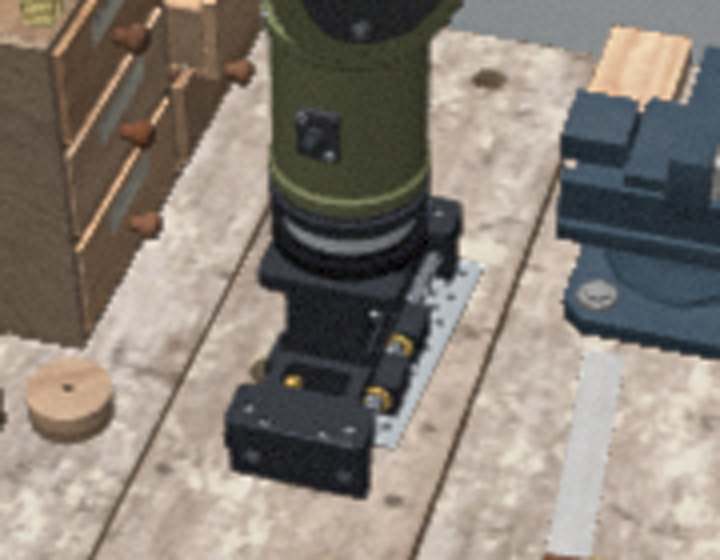

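```bash
cat >> h.py <<'E'
def pc(f,x0,y0,pts,k=4,z=.004):
    s=ld(f);P=np.array([ray(s,a/k+x0-.375,b/k+y0-.375,z) for a,b in pts]);print(P.round(4)[:,:2].tolist(),'ang',np.degrees(np.arctan2(*(P[0]-P[1])[1::-1])).round(2));return P
E
python3 - <<'E'
from h import *
pc('side7',240,180,[(396,446),(484,264)])
E
```

```text
[[0.4957, 0.2374], [0.4876, 0.0884]] ang 86.9
```

The plate is following and squaring up (now 86.9°). Continuing.

>>> play_rows:
  targets:
    - {"jaw": 1, "dx": -0.0005, "dy": 0.012, "dz": -0.0002, "yaw": 0}
    - {"jaw": 1, "dx": -0.0005, "dy": 0.012, "dz": 0.0002, "yaw": 0}
    - {"jaw": 1, "dx": -0.0005, "dy": 0.012, "dz": 0.0002, "yaw": 0}
    - {"jaw": 1, "dx": -0.0005, "dy": 0.012, "dz": 0.0002, "yaw": 0}
    - {"jaw": 1, "dx": -0.0005, "dy": 0.012, "dz": 0.0002, "yaw": 0}

```text
clock: 9.55
tool_pos: [0.5196, 0.1891, 0.0007]
eef_rot: [1.0, 0.005, 0.009, -0.016]
contact_force: [-0.4, 6.3, 6.6]
opening: 0.003
```

Run:
```python
from h import *
st()
snap('side','side8');up('side8',240,420,150,290,4)
```

```text
t 9.55 p [0.5196 0.1891 0.0007] xang 0.61 tilt [0.0171 0.033 ] F [-0.4  6.3  6.6] op 0.003 q [-0.39  0.97 -0.04  1.94  0.06  0.2  -2.04]
```

View pics/side8_c240150.png

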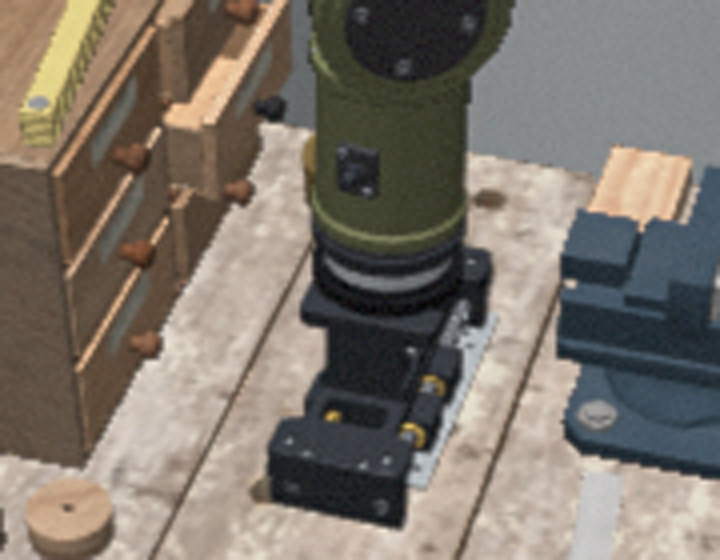

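Run:
```python
from h import *
pc('side8',240,150,[(430,487),(496,315)])
```

```text
[[0.4945, 0.1763], [0.4961, 0.0287]] ang 90.62
```

>>> play_rows:
  targets:
    - {"jaw": 1, "dx": -0.0005, "dy": 0.012, "dz": -0.001, "yaw": 0}
    - {"jaw": 1, "dx": -0.0005, "dy": 0.012, "dz": 0, "yaw": 0}
    - {"jaw": 1, "dx": -0.0005, "dy": 0.012, "dz": 0.0002, "yaw": 0}
    - {"jaw": 1, "dx": -0.0005, "dy": 0.012, "dz": 0.0002, "yaw": 0}
    - {"jaw": 1, "dx": -0.0005, "dy": 0.012, "dz": 0.0002, "yaw": 0}

```text
clock: 10.1
tool_pos: [0.5191, 0.1272, 0.0011]
eef_rot: [1.0, 0.007, 0.012, -0.02]
contact_force: [-0.7, 7.0, 9.4]
opening: 0.004
```

Run:
```python
from h import *
st()
snap('side','side9');up('side9',250,430,150,290,4)
```

```text
t 10.1 p [0.5191 0.1272 0.0011] xang 0.75 tilt [0.0228 0.0405] F [-0.7  7.   9.4] op 0.004 q [-0.27  0.97 -0.06  2.    0.11  0.14 -1.97]
```

View pics/side9_c250150.png

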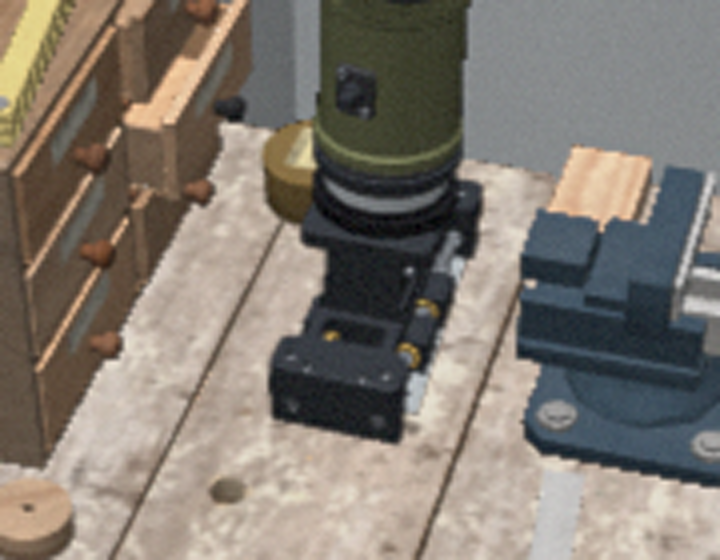

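>>> play_rows:
  targets:
    - {"jaw": 1, "dx": 0.001, "dy": -0.008, "dz": 0.0008, "yaw": 0}
    - {"jaw": 1, "dx": 0.001, "dy": -0.008, "dz": 0.0008, "yaw": 0}
    - {"jaw": 1, "dx": 0.001, "dy": -0.008, "dz": 0.0008, "yaw": 0}
    - {"jaw": 1, "dx": 0.001, "dy": -0.008, "dz": 0.0008, "yaw": 0}
    - {"jaw": 1, "dx": 0.001, "dy": -0.008, "dz": 0.0008, "yaw": 0}

```text
clock: 10.65
tool_pos: [0.5194, 0.129, 0.0004]
eef_rot: [1.0, -0.009, 0.004, 0.002]
contact_force: [-1.4, -8.4, 15.5]
opening: 0.01
```

Run:
```python
from h import *
st()
pc('side9',250,150,[(421,412),(465,260)])
snap('side','side10');up('side10',250,430,150,290,4)
snap('top','top10');up('top10',280,460,170,290,4)
```

```text
t 10.65 p [5.194e-01 1.290e-01 4.000e-04] xang -1.03 tilt [ 0.0081 -0.0043] F [-1.4 -8.4 15.5] op 0.01 q [-0.33  0.97 -0.01  1.98  0.09  0.19 -2.01]
[[0.494, 0.1144], [0.5036, -0.0217]] ang 94.03
```

View pics/side10_c250150.png

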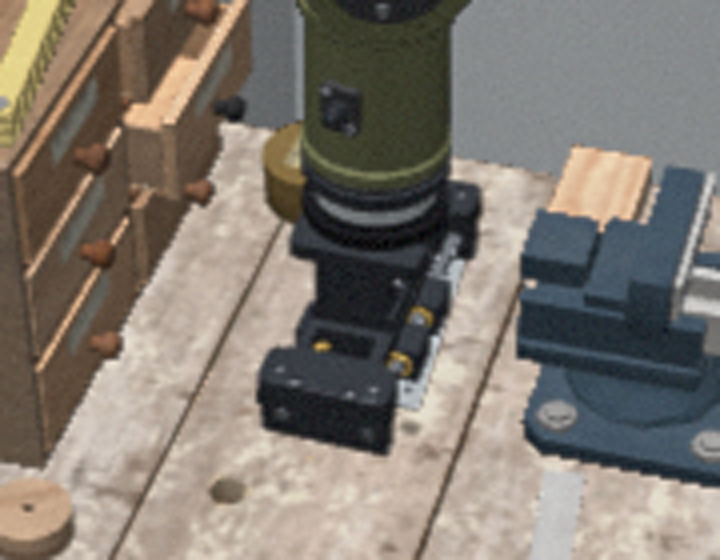

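View pics/top10_c280170.png

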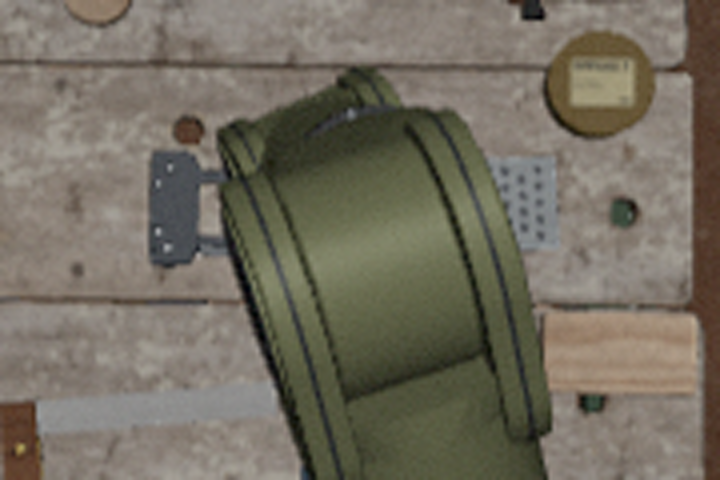

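Run:
```python
from h import *
P=pc('top10',280,170,[(557,157),(555,248)]);print(P.mean(0))
pc('side10',250,150,[(412,408),(463,262)])
```

```text
[[0.5633, -0.0377], [0.5046, -0.0364]] ang -1.29
[ 0.53397082 -0.03701257  0.004     ]
[[0.4996, 0.1127], [0.5043, -0.0195]] ang 92.0
```

>>> play_rows:
  targets:
    - {"jaw": 1, "dx": 0.0, "dy": -0.006, "dz": -0.004, "yaw": 0.01}
    - {"jaw": 1, "dx": 0.005, "dy": 0, "dz": 0, "yaw": 0.02}
    - {"jaw": 1, "dx": 0.006, "dy": 0, "dz": 0, "yaw": 0.02}
    - {"jaw": 1, "dx": 0.006, "dy": 0, "dz": 0, "yaw": 0.02}
    - {"jaw": 1, "dx": 0, "dy": 0, "dz": 0, "yaw": 0}

```text
clock: 11.25
tool_pos: [0.5362, 0.1277, 0.0031]
eef_rot: [0.999, -0.049, 0.002, 0.006]
contact_force: [0.1, 0.8, -0.3]
opening: 0.008
```

Run:
```python
from h import *
to(.536,.136,.0015,-5)
```

```text
t 11.25 p [0.5362 0.1277 0.0031] xang -5.63 tilt [ 0.0035 -0.0117] F [ 0.1  0.8 -0.3] op 0.008 q [-0.32  0.97 -0.    1.92  0.05  0.24 -2.04]
tool d [-0.001  -0.0083  0.0015] yaw -0.0109
```

>>> play_rows:
  targets:
    - {"jaw": 1, "dx": 0, "dy": -0.002, "dz": 0.0015, "yaw": 0}
    - {"jaw": 1, "dx": 0, "dy": 0.008, "dz": 0.0003, "yaw": 0}
    - {"jaw": 1, "dx": 0, "dy": 0.01, "dz": 0.0002, "yaw": 0}
    - {"jaw": 1, "dx": 0, "dy": 0.01, "dz": 0.0002, "yaw": 0}
    - {"jaw": 1, "dx": 0, "dy": 0.01, "dz": 0.0002, "yaw": 0}

```text
clock: 11.75
tool_pos: [0.5331, 0.0938, 0.0007]
eef_rot: [0.999, -0.046, 0.003, 0.003]
contact_force: [0.6, 1.5, 1.3]
opening: 0.005
```

Run:
```python
from h import *
st()
snap('side','side11');up('side11',250,430,130,270,4)
snap('top','top11');up('top11',320,480,170,290,4)
```

```text
t 11.75 p [0.5331 0.0938 0.0007] xang -5.33 tilt [ 0.0056 -0.0067] F [0.6 1.5 1.3] op 0.005 q [-0.26  0.97 -0.01  1.96  0.08  0.21 -2.01]
```

View pics/side11_c250130.png

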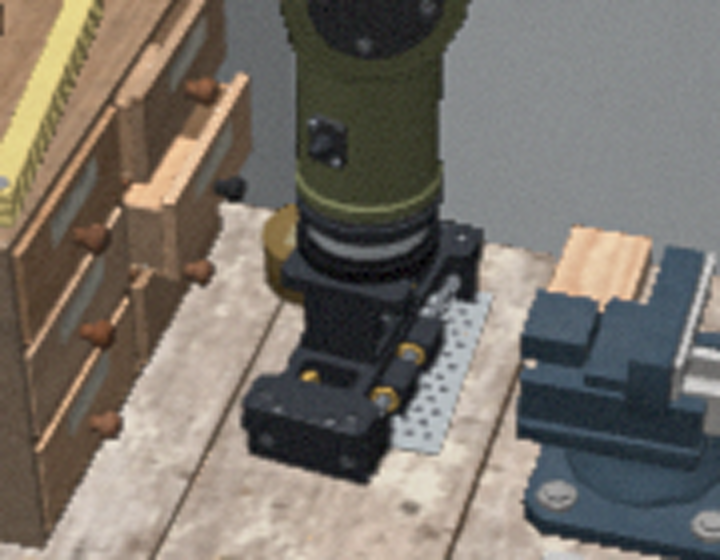

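View pics/top11_c320170.png

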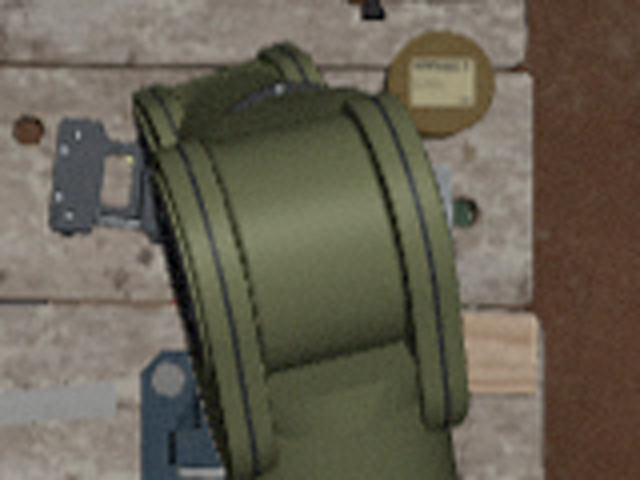

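Run:
```python
from h import *
pc('side11',250,130,[(436,454),(491,292)])
pc('top11',320,170,[(452,168),(452,228)])
```

```text
[[0.4941, 0.0816], [0.4998, -0.071]] ang 92.15
[[0.5566, -0.0729], [0.5179, -0.0728]] ang -0.13
```

>>> play_rows:
  targets:
    - {"jaw": 1, "dx": 0, "dy": 0.01, "dz": 0.0001, "yaw": 0}
    - {"jaw": 1, "dx": 0, "dy": 0.01, "dz": 0.0002, "yaw": 0}
    - {"jaw": 1, "dx": 0, "dy": 0.01, "dz": 0.0002, "yaw": 0}
    - {"jaw": 1, "dx": 0, "dy": 0.01, "dz": 0.0002, "yaw": 0}
    - {"jaw": 1, "dx": 0, "dy": 0.01, "dz": 0.0002, "yaw": 0}

```text
clock: 12.35
tool_pos: [0.5283, 0.0403, 0.0005]
eef_rot: [0.999, -0.047, 0.003, 0.003]
contact_force: [1.3, 3.3, 1.8]
opening: 0.008
```

Run:
```python
from h import *
st()
snap('side','side12');up('side12',270,450,130,270,4)
```

```text
t 12.35 p [5.283e-01 4.030e-02 5.000e-04] xang -5.37 tilt [ 0.0063 -0.0062] F [1.3 3.3 1.8] op 0.008 q [-0.16  0.97 -0.02  1.99  0.12  0.18 -1.95]
```

View pics/side12_c270130.png

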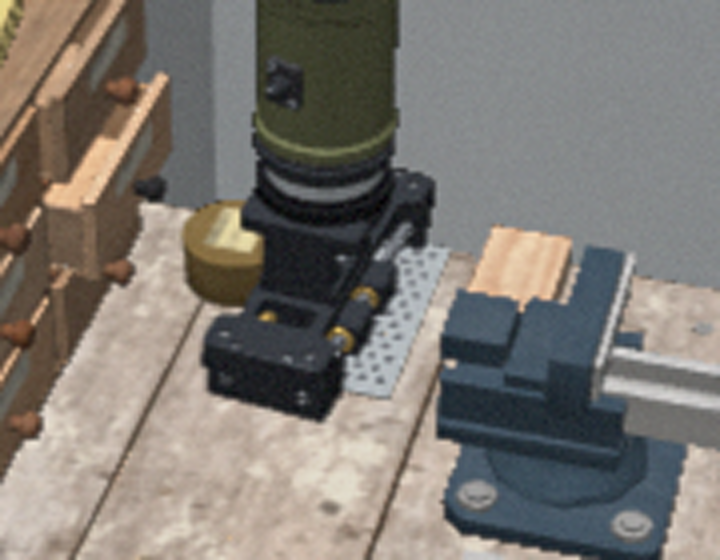

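Run:
```python
from h import *
pc('side12',270,130,[(392,398),(448,248)])
```

```text
[[0.4865, 0.0287], [0.4883, -0.1207]] ang 90.7
```

>>> play_rows:
  targets:
    - {"jaw": 1, "dx": -0.001, "dy": 0.01, "dz": 0, "yaw": -0.02}
    - {"jaw": 1, "dx": -0.001, "dy": 0.01, "dz": 0.0002, "yaw": -0.02}
    - {"jaw": 1, "dx": -0.001, "dy": 0.01, "dz": 0.0002, "yaw": -0.02}
    - {"jaw": 1, "dx": -0.001, "dy": 0.01, "dz": 0.0002, "yaw": -0.02}
    - {"jaw": 1, "dx": 0, "dy": 0.005, "dz": 0.0002, "yaw": 0}

```text
clock: 12.9
tool_pos: [0.5212, -0.0089, 0.0005]
eef_rot: [1.0, -0.004, 0.004, 0.003]
contact_force: [-0.2, 4.5, 5.9]
opening: 0.004
```

Run:
```python
from h import *
st()
snap('side','side13');up('side13',270,450,130,270,4)
```

```text
t 12.9 p [ 5.212e-01 -8.900e-03  5.000e-04] xang -0.42 tilt [ 0.0073 -0.0057] F [-0.2  4.5  5.9] op 0.004 q [-0.06  0.97 -0.03  2.02  0.2   0.15 -1.85]
```

View pics/side13_c270130.png

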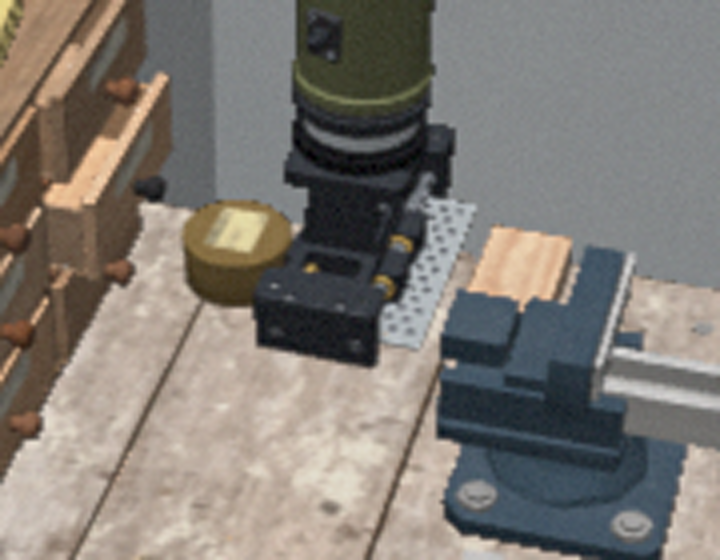

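Run:
```python
from h import *
pc('side13',270,130,[(418,348),(476,205)])
```

```text
[[0.4829, -0.0199], [0.4816, -0.1699]] ang 89.49
```

>>> play_rows:
  targets:
    - {"jaw": 1, "dx": 0, "dy": 0.006, "dz": -0.0002, "yaw": 0}
    - {"jaw": 1, "dx": 0, "dy": 0.005, "dz": 0, "yaw": 0}
    - {"jaw": 1, "dx": 0, "dy": 0, "dz": 0, "yaw": 0}
    - {"jaw": 1, "dx": 0, "dy": -0.01, "dz": -0.002, "yaw": 0}
    - {"jaw": 1, "dx": 0, "dy": -0.015, "dz": -0.01, "yaw": 0}

```text
clock: 13.45
tool_pos: [0.5183, -0.0022, 0.0115]
eef_rot: [1.0, -0.008, 0.0, 0.006]
contact_force: [-1.3, 0.4, 0.4]
opening: 0.005
```

Run:
```python
from h import *
st()
snap('side','side14');up('side14',270,450,130,270,4)
snap('top','top14');up('top14',340,490,160,280,4)
```

```text
t 13.45 p [ 0.5183 -0.0022  0.0115] xang -0.91 tilt [ 0.0003 -0.0124] F [-1.3  0.4  0.4] op 0.005 q [-0.08  0.94 -0.03  2.02  0.19  0.18 -1.87]
```

View pics/side14_c270130.png

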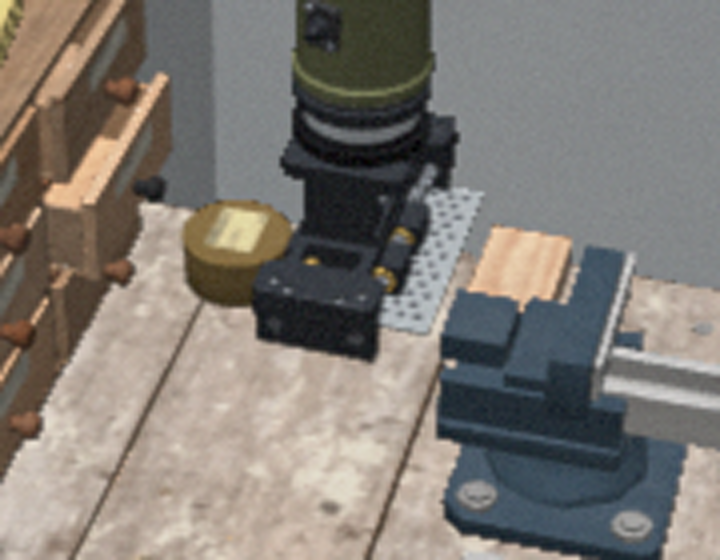

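View pics/top14_c340160.png

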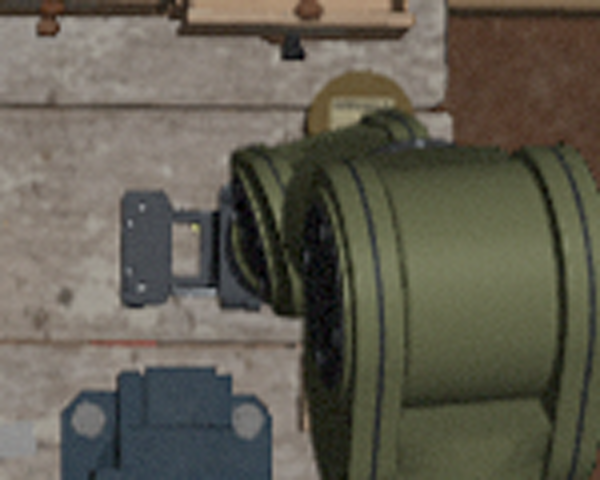

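Run:
```python
from h import *
P=pc('side14',270,130,[(432,332),(485,190)])
print(P.mean(0))
```

```text
[[0.4785, -0.0369], [0.4796, -0.1875]] ang 90.45
[ 0.47905662 -0.11218142  0.004     ]
```

Side view: plate rear corner at (432,332), front corner at (485,190) in the crop. The plate is square to y with its centre near (0.509, -0.112) and its front at y≈-0.187, about 55 mm overhang. Raising and turning for the pinch.

>>> play_rows:
  targets:
    - {"jaw": 1, "dx": 0, "dy": 0, "dz": -0.045, "yaw": 0}
    - {"jaw": 1, "dx": 0, "dy": 0, "dz": -0.045, "yaw": 0}
    - {"jaw": 0.5, "dx": 0, "dy": 0, "dz": -0.045, "yaw": 0}
    - {"jaw": 0, "dx": 0, "dy": 0, "dz": -0.045, "yaw": -0.14}
    - {"jaw": 0, "dx": 0, "dy": 0.01, "dz": -0.02, "yaw": -0.14}

```text
clock: 14.05
tool_pos: [0.5168, -0.0023, 0.2151]
eef_rot: [0.99, 0.143, -0.006, 0.006]
contact_force: [0.6, -1.1, 0.9]
opening: 0.255
```

>>> play_rows:
  targets:
    - {"jaw": 0, "dx": 0, "dy": 0.025, "dz": 0, "yaw": -0.14}
    - {"jaw": 0, "dx": 0, "dy": 0.025, "dz": 0, "yaw": -0.14}
    - {"jaw": 0, "dx": -0.01, "dy": 0.025, "dz": 0, "yaw": -0.14}
    - {"jaw": 0, "dx": -0.02, "dy": 0.02, "dz": 0, "yaw": -0.14}
    - {"jaw": 0, "dx": -0.02, "dy": 0.01, "dz": 0, "yaw": -0.14}

```text
clock: 14.55
tool_pos: [0.5359, -0.1253, 0.2228]
eef_rot: [0.871, 0.491, -0.004, 0.007]
contact_force: [0.2, -0.5, 0.7]
opening: 0.705
```

Run:
```python
from h import *
to(.51,-.162,.2,90)
```

```text
t 14.55 p [ 0.5359 -0.1253  0.2228] xang 58.8 tilt [-0.0003 -0.0152] F [ 0.2 -0.5  0.7] op 0.705 q [ 0.42  0.64 -0.46  1.81  0.4   0.79 -0.8 ]
tool d [-0.0445 -0.0033  0.0234] yaw -0.5446
```

>>> play_rows:
  targets:
    - {"jaw": 0, "dx": -0.015, "dy": 0, "dz": 0.005, "yaw": -0.14}
    - {"jaw": 0, "dx": -0.015, "dy": 0, "dz": 0.005, "yaw": -0.14}
    - {"jaw": 0, "dx": -0.01, "dy": -0.005, "dz": 0.005, "yaw": -0.14}
    - {"jaw": 0, "dx": 0, "dy": -0.008, "dz": 0.005, "yaw": -0.12}
    - {"jaw": 0, "dx": 0, "dy": 0, "dz": 0, "yaw": 0}

```text
clock: 15.05
tool_pos: [0.5024, -0.1667, 0.2021]
eef_rot: [0.702, 0.712, -0.01, 0.005]
contact_force: [0.4, 1.3, -0.1]
opening: 1.005
```

Run:
```python
from h import *
to(.51,-.162,.2,90)
snap('side','side15');up('side15',270,450,90,230,4)
snap('top','top15');up('top15',340,490,160,280,4)
```

```text
t 15.05 p [ 0.5024 -0.1667  0.2021] xang 90.77 tilt [-0.0058 -0.021 ] F [ 0.4  1.3 -0.1] op 1.005 q [ 0.58  0.67 -0.6   1.88  0.57  0.77 -0.33]
tool d [0.0047 0.0077 0.002 ] yaw 0.0135
```

View pics/side15_c27090.png

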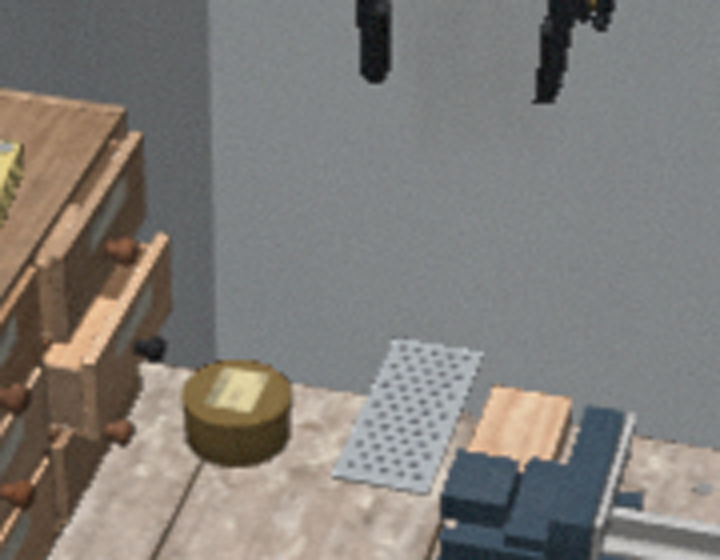

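View pics/top15_c340160.png

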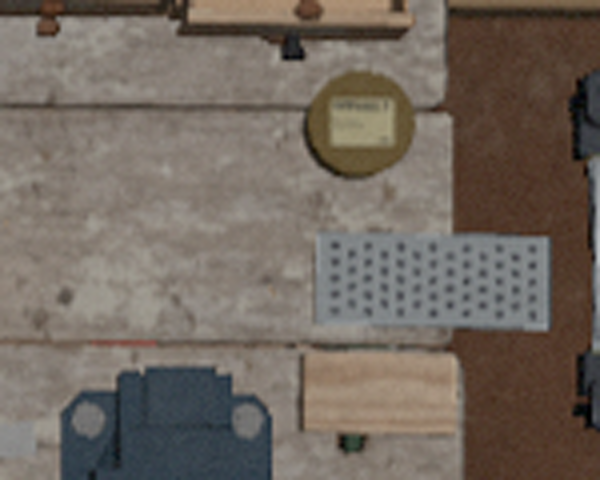

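Both cameras show the plate clear, with about 100 px (4×) of it beyond the edge in the top crop (corners (315,234), (550,237), (549,329), (315,324)). Measuring.

Run:
```python
from h import *
P=pc('top15',340,160,[(315,235),(550,237),(549,330),(315,324)]);print(P.mean(0),P[1]+P[2])
P=pc('side15',270,90,[(332,476),(430,494),(484,351),(397,339)]);print(P.mean(0))
print(plate(ld('top15'),box=(415,210,485,250)))
to(.51,-.162,.2,89.5)
```

```text
[[0.5388, -0.0364], [0.539, -0.1867], [0.4793, -0.1857], [0.4815, -0.0363]] ang 90.09
[ 0.50963332 -0.11127752  0.004     ] [ 1.01825741 -0.37239484  0.008     ]
[[0.5399, -0.035], [0.4792, -0.0347], [0.48, -0.1862], [0.5369, -0.1836]] ang -0.26
[ 0.50901303 -0.10986758  0.004     ]
(array([ 510.9, -112.2]), np.float32(90.58), array([ 59.2, 149. ]), array([ 419,  218,   59,   24, 1368], dtype=int32), array([[ 480.6,  -38. ],
       [ 482.1, -186.9],
       [ 541.2, -186.3],
       [ 539.7,  -37.4]], dtype=float32))
t 15.15 p [ 0.5043 -0.1664  0.203 ] xang 90.6 tilt [-0.0027 -0.0211] F [ 0.7 -0.6  0.1] op 1.003 q [ 0.58  0.67 -0.6   1.88  0.56  0.77 -0.33]
tool d [0.0044 0.0058 0.0028] yaw 0.0191
```

>>> play_rows:
  targets:
    - {"jaw": 0, "dx": 0.004, "dy": 0.003, "dz": 0.03, "yaw": 0}
    - {"jaw": 0, "dx": 0.004, "dy": 0.002, "dz": 0.04, "yaw": 0}
    - {"jaw": 0, "dx": 0, "dy": 0, "dz": 0.04, "yaw": 0}
    - {"jaw": 0, "dx": 0, "dy": 0, "dz": 0.03, "yaw": 0}
    - {"jaw": 0, "dx": 0, "dy": 0, "dz": 0, "yaw": 0}

```text
clock: 15.65
tool_pos: [0.5177, -0.1596, 0.0623]
eef_rot: [0.707, 0.707, -0.005, 0.013]
contact_force: [-0.3, -0.2, 0.3]
opening: 1.003
```

Run:
```python
from h import *
to(.5097,-.157,-.015,90.3)
```

```text
t 15.65 p [ 0.5177 -0.1596  0.0623] xang 90.04 tilt [ 0.0105 -0.0249] F [-0.3 -0.2  0.3] op 1.003 q [ 0.43  0.88 -0.39  1.95  0.79  0.46 -0.56]
tool d [ 0.0046 -0.0088  0.0772] yaw -0.0045
```

>>> play_rows:
  targets:
    - {"jaw": 0, "dx": 0.003, "dy": -0.006, "dz": 0.015, "yaw": 0}
    - {"jaw": 0, "dx": 0.001, "dy": -0.003, "dz": 0.02, "yaw": 0}
    - {"jaw": 0, "dx": 0, "dy": 0, "dz": 0.02, "yaw": 0}
    - {"jaw": 0, "dx": 0, "dy": 0, "dz": 0.01, "yaw": 0}
    - {"jaw": 0, "dx": 0, "dy": 0, "dz": 0, "yaw": 0}

```text
clock: 16.15
tool_pos: [0.5178, -0.156, 0.0018]
eef_rot: [0.708, 0.706, -0.002, 0.019]
contact_force: [-0.7, 1.3, 1.2]
opening: 1.004
```

Run:
```python
from h import *
to(.5097,-.157,-.015,90.3)
snap('side','side16');up('side16',270,450,90,230,4)
```

```text
t 16.15 p [ 0.5178 -0.156   0.0018] xang 89.77 tilt [ 0.0239 -0.0285] F [-0.7  1.3  1.2] op 1.004 q [ 0.33  0.97 -0.24  1.98  0.91  0.28 -0.69]
tool d [-0.0006 -0.0085  0.0166] yaw -0.0092
```

View pics/side16_c27090.png

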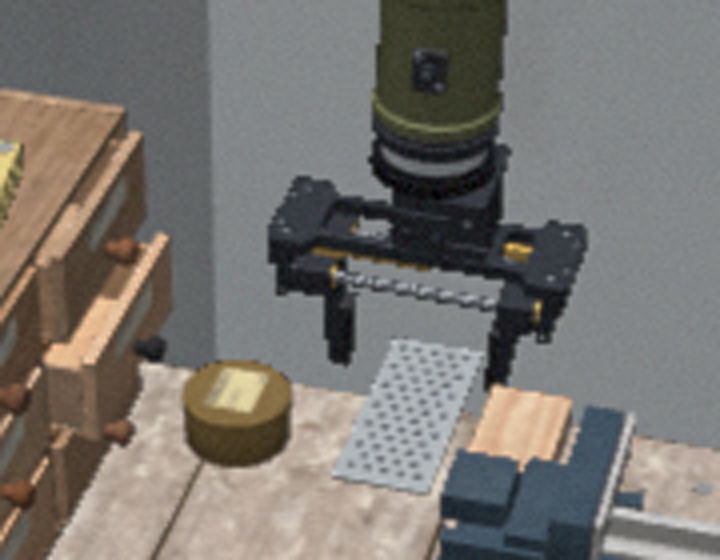

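>>> play_rows:
  targets:
    - {"jaw": 0, "dx": 0, "dy": -0.008, "dz": 0.004, "yaw": 0}
    - {"jaw": 0, "dx": 0, "dy": -0.004, "dz": 0.006, "yaw": 0}
    - {"jaw": 0, "dx": 0, "dy": -0.002, "dz": 0.005, "yaw": 0}
    - {"jaw": 0, "dx": 0, "dy": 0, "dz": 0.002, "yaw": 0}
    - {"jaw": 0, "dx": 0, "dy": 0, "dz": 0, "yaw": 0}

```text
clock: 16.7
tool_pos: [0.5096, -0.1571, -0.0099]
eef_rot: [0.709, 0.705, 0.002, 0.023]
contact_force: [-0.2, -0.1, 0.0]
opening: 0.999
```

Run:
```python
from h import *
to(.5097,-.157,-.015,90.3)
```

```text
t 16.7 p [ 0.5096 -0.1571 -0.0099] xang 89.6 tilt [ 0.0361 -0.0299] F [-0.2 -0.1  0. ] op 0.999 q [ 0.29  0.99 -0.15  2.01  0.95  0.18 -0.74]
tool d [ 0.0002 -0.0001  0.0051] yaw -0.0122
```

>>> play_rows:
  targets:
    - {"jaw": 0, "dx": 0, "dy": -0.001, "dz": 0.004, "yaw": -0.01}
    - {"jaw": 0, "dx": 0, "dy": -0.001, "dz": 0.003, "yaw": 0}
    - {"jaw": 0.15, "dx": 0, "dy": 0, "dz": 0, "yaw": 0}
    - {"jaw": 0.25, "dx": 0, "dy": 0, "dz": 0, "yaw": 0}
    - {"jaw": 0.25, "dx": 0, "dy": 0, "dz": 0, "yaw": 0}
  squeeze: 10

```text
clock: 17.2
tool_pos: [0.5088, -0.1574, -0.017]
eef_rot: [0.706, 0.708, 0.003, 0.024]
contact_force: [-0.8, -0.3, -0.2]
opening: 0.761
```

Run:
```python
from h import *
to(.5097,-.157,-.017,90.3)
snap('side','side17');up('side17',270,450,90,230,4)
```

```text
t 17.2 p [ 0.5088 -0.1574 -0.017 ] xang 90.19 tilt [ 0.0378 -0.0298] F [-0.8 -0.3 -0.2] op 0.761 q [ 0.27  1.   -0.12  2.02  0.97  0.15 -0.75]
tool d [0.0004 0.0009 0.0001] yaw -0.0019
```

View pics/side17_c27090.png

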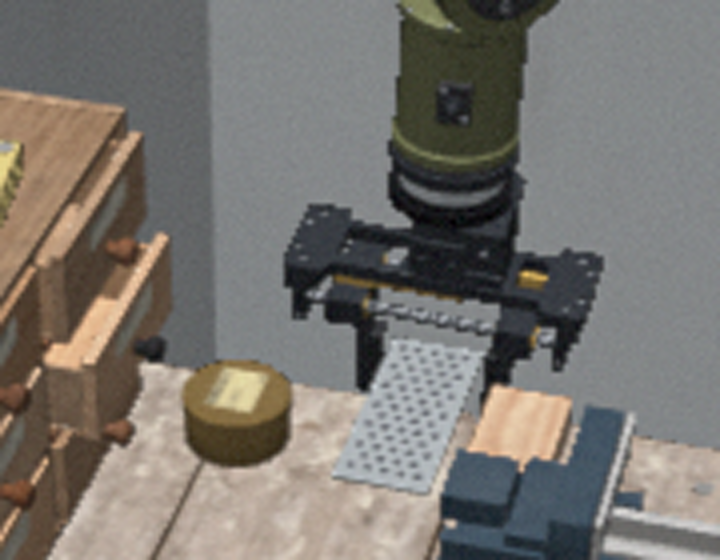

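Fingers straddle the plate's overhanging end just clear of both sides. Closing.

>>> play_rows:
  targets:
    - {"jaw": 0.3, "dx": 0, "dy": 0, "dz": 0, "yaw": 0}
    - {"jaw": 0.4, "dx": 0, "dy": 0, "dz": 0, "yaw": 0}
    - {"jaw": 0.5, "dx": 0, "dy": 0, "dz": 0, "yaw": 0}
    - {"jaw": 0.5, "dx": 0, "dy": 0, "dz": 0, "yaw": 0}
    - {"jaw": 0.5, "dx": 0, "dy": 0, "dz": 0, "yaw": 0}
  squeeze: 10

```text
clock: 17.75
tool_pos: [0.5096, -0.1576, -0.0167]
eef_rot: [0.706, 0.708, 0.003, 0.024]
contact_force: [0.3, -0.2, -1.0]
opening: 0.673
```

>>> play_rows:
  targets:
    - {"jaw": 0.6, "dx": 0, "dy": 0, "dz": 0, "yaw": 0}
    - {"jaw": 0.6, "dx": 0, "dy": 0, "dz": 0, "yaw": 0}
    - {"jaw": 0.6, "dx": 0, "dy": 0, "dz": 0, "yaw": 0}
    - {"jaw": 0.6, "dx": 0, "dy": 0, "dz": -0.002, "yaw": 0}
    - {"jaw": 0.6, "dx": 0, "dy": 0, "dz": -0.002, "yaw": 0}
  squeeze: 55

```text
clock: 18.25
tool_pos: [0.5089, -0.1574, -0.0129]
eef_rot: [0.706, 0.708, 0.003, 0.024]
contact_force: [-0.3, 0.7, -2.2]
opening: 0.658
```

Run:
```python
from h import *
st()
snap('side','side18');up('side18',270,450,90,230,4)
```

```text
t 18.25 p [ 0.5089 -0.1574 -0.0129] xang 90.17 tilt [ 0.0379 -0.03  ] F [-0.3  0.7 -2.2] op 0.658 q [ 0.28  0.99 -0.13  2.02  0.97  0.16 -0.74]
```

View pics/side18_c27090.png

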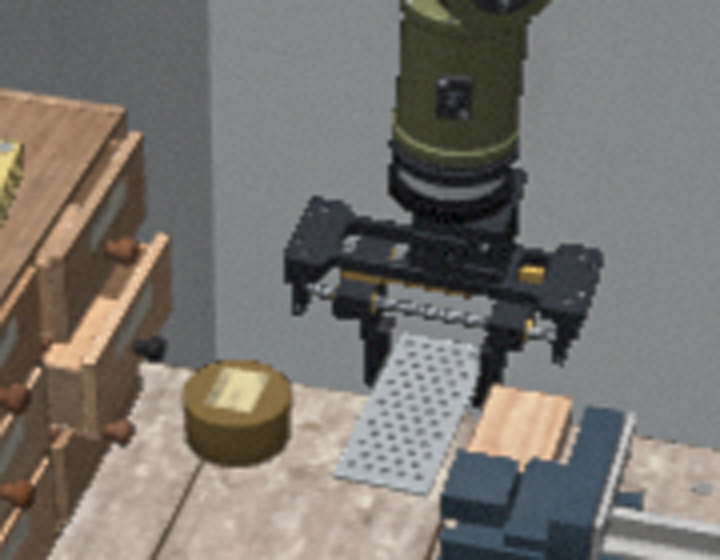

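Opening 58 mm of 88 and -2.2 N: the plate is pinched and its weight carried. Lifting a bit and checking level by depth.

>>> play_rows:
  targets:
    - {"jaw": 0.6, "dx": 0, "dy": 0, "dz": -0.008, "yaw": 0}
    - {"jaw": 0.6, "dx": 0, "dy": 0, "dz": -0.012, "yaw": 0}
    - {"jaw": 0.6, "dx": 0, "dy": 0, "dz": -0.015, "yaw": 0}
    - {"jaw": 0.6, "dx": 0, "dy": 0, "dz": -0.015, "yaw": 0}
    - {"jaw": 0.6, "dx": 0, "dy": 0, "dz": 0, "yaw": 0}

```text
clock: 18.8
tool_pos: [0.5054, -0.156, 0.0404]
eef_rot: [0.705, 0.708, 0.002, 0.023]
contact_force: [1.2, -0.6, -2.7]
opening: 0.661
```

```bash
cat >> h.py <<'E'
def plane(f,poly,k=4,x0=0,y0=0):
    s=ld(f);c=cloud(s);m=np.zeros((480,640),np.uint8);cv2.fillPoly(m,[np.array([[a/k+x0,b/k+y0] for a,b in poly]).round().astype(np.int32)],1)
    P=c[m>0];P=P[np.abs(P[:,2]-np.median(P[:,2]))<.02]
    A=np.c_[P[:,:2]-P[:,:2].mean(0),np.ones(len(P))];co,_,_,_=np.linalg.lstsq(A,P[:,2],rcond=None);print('slope dz/dx,dz/dy,z',co.round(4),P.mean(0).round(4),len(P),'resid',np.std(P[:,2]-A@co).round(4))
E
python3 - <<'E'
from h import *
st()
snap('side','side19');up('side19',270,450,90,230,4)
E
```

```text
t 18.8 p [ 0.5054 -0.156   0.0404] xang 90.21 tilt [ 0.0354 -0.0306] F [ 1.2 -0.6 -2.7] op 0.661 q [ 0.37  0.9  -0.28  2.02  0.89  0.31 -0.67]
```

View pics/side19_c27090.png

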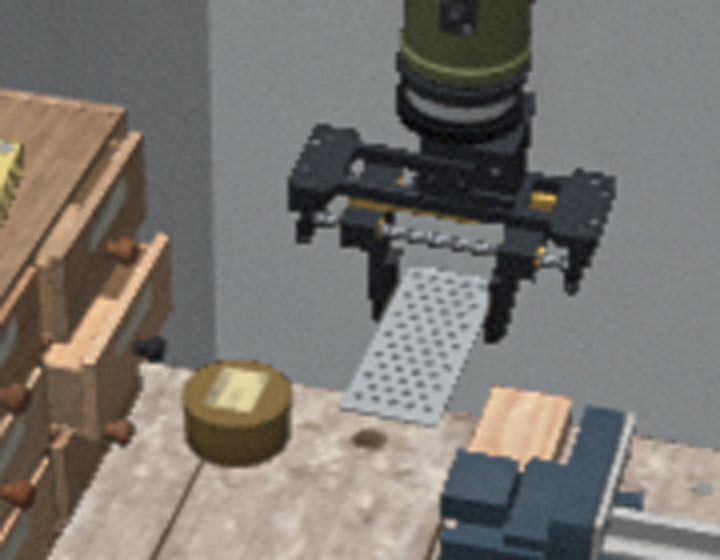

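Run:
```python
from h import *
plane('side15',[(345,470),(425,485),(475,358),(400,348)],4,270,90)
plane('side19',[(352,402),(434,415),(482,290),(412,278)],4,270,90)
```

```text
slope dz/dx,dz/dy,z [-0.0016  0.0029  0.0048] [ 0.5071 -0.1043  0.0048] 694 resid 0.0019
slope dz/dx,dz/dy,z [-0.0085 -0.0258  0.0602] [ 0.5039 -0.1002  0.0602] 668 resid 0.0019
```

>>> play_rows:
  targets:
    - {"jaw": 0.6, "dx": 0, "dy": 0, "dz": -0.03, "yaw": 0}
    - {"jaw": 0.6, "dx": 0, "dy": 0, "dz": -0.035, "yaw": 0}
    - {"jaw": 0.6, "dx": 0, "dy": 0, "dz": -0.035, "yaw": 0}
    - {"jaw": 0.6, "dx": 0, "dy": 0, "dz": -0.035, "yaw": 0}
    - {"jaw": 0.6, "dx": 0.01, "dy": 0, "dz": -0.01, "yaw": 0}

```text
clock: 19.35
tool_pos: [0.4966, -0.1426, 0.184]
eef_rot: [0.706, 0.708, -0.003, 0.019]
contact_force: [0.7, 0.4, -2.0]
opening: 0.657
```

Run:
```python
from h import *
to(.49,.237,.18,82.5)
s=snap('top','top20')
up('top0',185,265,200,260,8)
```

```text
t 19.35 p [ 0.4966 -0.1426  0.184 ] xang 90.14 tilt [ 0.0231 -0.0308] F [ 0.7  0.4 -2. ] op 0.657 q [ 0.52  0.67 -0.57  1.96  0.63  0.66 -0.45]
tool d [ 0.3795 -0.0055 -0.0079] yaw 0.1334
```

View pics/top0_c185200.png

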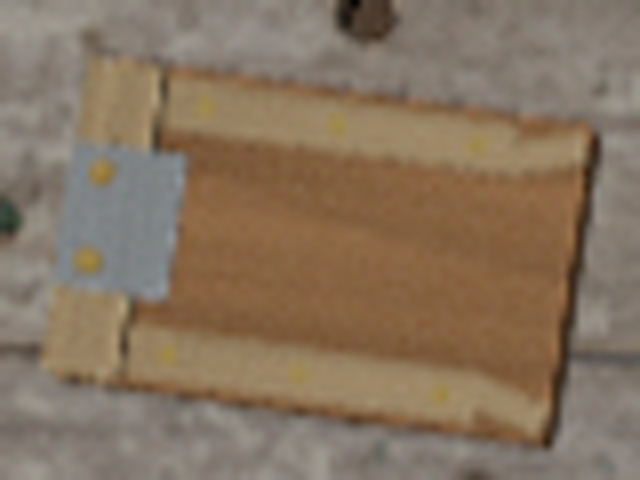

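View pics/top20.png

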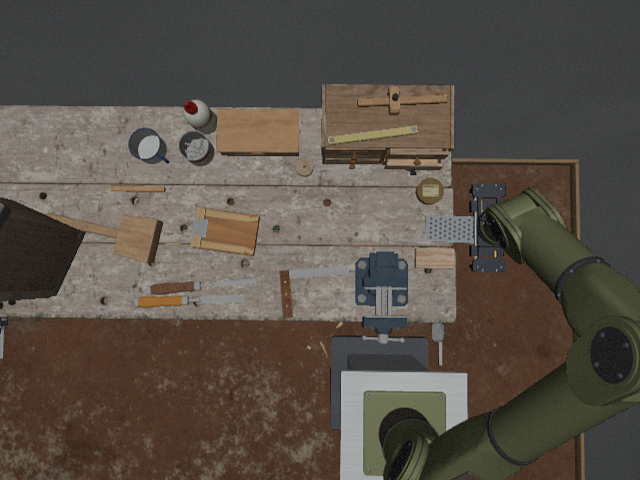

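Run:
```python
from h import *
s=ld('top0')
w=lambda a,b,z:ray(s,(a+.5)/8+184.5,(b+.5)/8+199.5,z)[:2]
u=np.array([np.cos(np.radians(82.5)),np.sin(np.radians(82.5))]);n=np.array([-u[1],u[0]])
def rep(nm,a,b,z):
    p=w(a,b,z);print(nm,p.round(4),'along',(p@u).round(4),'lat',(p@n).round(4))
for a,b in [(170,135),(335,153),(480,171)]: rep('top inner',a,b,.0355)
for a,b in [(140,323),(300,344),(440,366)]: rep('bot inner',a,b,.0355)
for a,b in [(168,66),(598,128)]: rep('top outer',a,b,.037)
for a,b in [(125,378),(548,445)]: rep('bot outer',a,b,.037)
rep('stopface',160,130,.044);rep('stopface',128,345,.044);rep('mouth',583,200,.034);rep('mouth',562,350,.034)
C=np.array([.4995,.4562]);print('centre',C@u,C@n)
```

```text
top inner [0.5351 0.5046] along 0.5701 lat -0.4647
top inner [0.5299 0.4522] along 0.5175 lat -0.4664
top inner [0.5247 0.4063] along 0.4713 lat -0.4672
bot inner [0.4755 0.5126] along 0.5703 lat -0.4045
bot inner [0.4694 0.4619] along 0.5193 lat -0.4051
bot inner [0.463  0.4177] along 0.4745 lat -0.4045
top outer [0.5568 0.5055] along 0.5738 lat -0.4861
top outer [0.5385 0.3691] along 0.4362 lat -0.4858
bot outer [0.458  0.5166] along 0.572 lat -0.3867
bot outer [0.4384 0.383 ] along 0.4369 lat -0.3847
stopface [0.5358 0.5061] along 0.5717 lat -0.4652
stopface [0.468  0.5145] along 0.5712 lat -0.3969
mouth [0.516  0.3737] along 0.4379 lat -0.4628
mouth [0.4685 0.3795] along 0.4374 lat -0.4149
centre 0.5174949787726482 -0.4356806593654307
```

>>> play_rows:
  targets:
    - {"jaw": 0.6, "dx": 0.025, "dy": 0, "dz": 0, "yaw": 0}
    - {"jaw": 0.6, "dx": 0.035, "dy": 0, "dz": 0, "yaw": 0}
    - {"jaw": 0.6, "dx": 0.04, "dy": 0, "dz": 0, "yaw": 0}
    - {"jaw": 0.6, "dx": 0.04, "dy": 0, "dz": 0, "yaw": 0}
    - {"jaw": 0.6, "dx": 0.04, "dy": 0, "dz": 0, "yaw": 0}

```text
clock: 19.9
tool_pos: [0.4925, 0.0391, 0.1707]
eef_rot: [0.709, 0.705, -0.008, 0.017]
contact_force: [0.4, 0.2, -1.5]
opening: 0.658
```

Run:
```python
from h import *
to(.4706,.237,.18,82.5)
```

```text
t 19.9 p [0.4925 0.0391 0.1707] xang 89.66 tilt [ 0.0126 -0.0346] F [ 0.4  0.2 -1.5] op 0.658 q [ 0.12  0.67 -0.51  2.02  0.63  0.61 -0.83]
tool d [ 0.1973 -0.0228 -0.0164] yaw 0.1249
```

>>> play_rows:
  targets:
    - {"jaw": 0.6, "dx": 0.04, "dy": 0, "dz": -0.004, "yaw": 0.02}
    - {"jaw": 0.6, "dx": 0.04, "dy": -0.005, "dz": -0.003, "yaw": 0.03}
    - {"jaw": 0.6, "dx": 0.04, "dy": -0.005, "dz": -0.003, "yaw": 0.03}
    - {"jaw": 0.6, "dx": 0.035, "dy": -0.005, "dz": 0, "yaw": 0.03}
    - {"jaw": 0.6, "dx": 0.02, "dy": 0, "dz": 0, "yaw": 0.01}

```text
clock: 20.4
tool_pos: [0.4787, 0.2254, 0.1646]
eef_rot: [0.748, 0.663, -0.013, 0.014]
contact_force: [0.8, -0.0, -1.0]
opening: 0.658
```

Run:
```python
from h import *
to(.4706,.237,.06,82.5)
snap('side','side21');snap('top','top21')
```

```text
t 20.4 p [0.4787 0.2254 0.1646] xang 83.05 tilt [-0.0006 -0.039 ] F [ 0.8 -0.  -1. ] op 0.658 q [-0.27  0.71 -0.47  1.9   0.54  0.68 -1.19]
tool d [ 0.0145 -0.0099  0.1041] yaw 0.0097
```

View pics/side21.png

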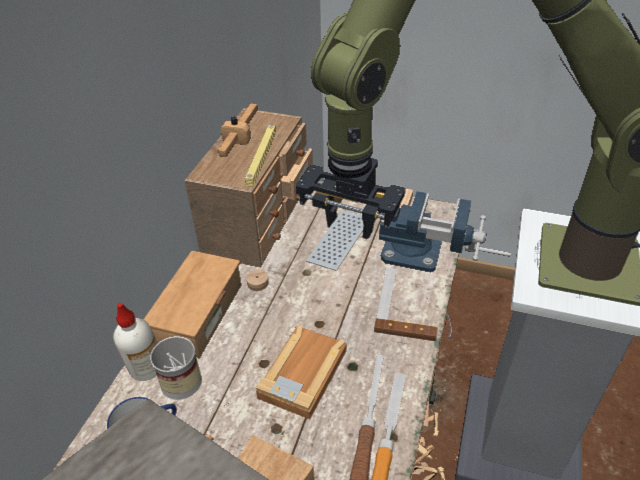

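View pics/top21.png

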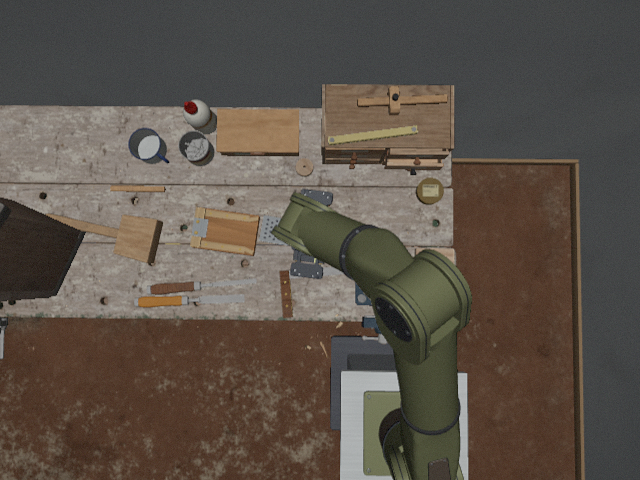

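Run:
```python
from h import *
up('side21',295,385,205,275,8)
```

```text
(no output)
```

View pics/side21_c295205.png

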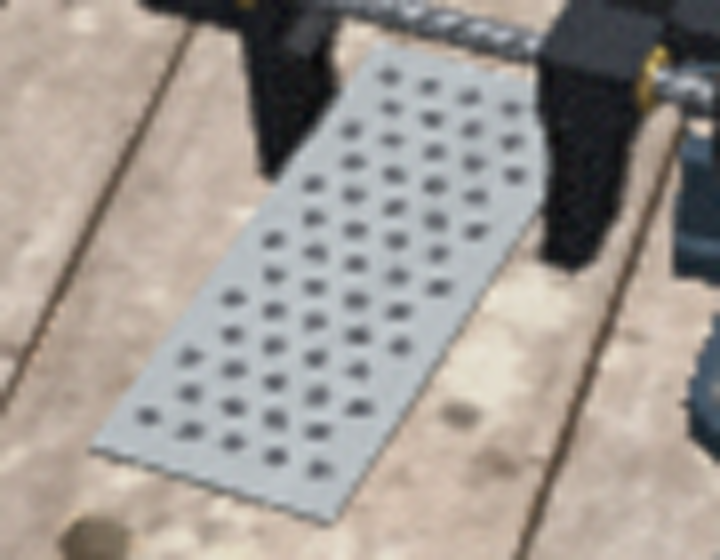

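Run:
```python
from h import *
plane('side21',[(110,440),(325,510),(530,200),(520,100),(385,60)],8,295,205)
for nm,z in(('lead L',.178),('',.178)): pass
s=ld('side21')
w=lambda a,b,z:ray(s,(a+.5)/8+294.5,(b+.5)/8+204.5,z)
zl=.178
L=w(90,448,zl);Rr=w(330,522,zl);print(L,Rr,np.hypot(*(L-Rr)[:2]))
```

```text
slope dz/dx,dz/dy,z [-0.0381 -0.032   0.1836] [0.4843 0.2812 0.1836] 1542 resid 0.0014
[0.52596556 0.34102863 0.178     ] [0.46844415 0.34850552 0.178     ] 0.05800531215446628
```

>>> play_rows:
  targets:
    - {"jaw": 0.6, "dx": 0, "dy": -0.004, "dz": 0.025, "yaw": 0.005}
    - {"jaw": 0.6, "dx": 0, "dy": -0.004, "dz": 0.03, "yaw": 0.005}
    - {"jaw": 0.6, "dx": 0, "dy": -0.002, "dz": 0.03, "yaw": 0}
    - {"jaw": 0.6, "dx": 0, "dy": 0, "dz": 0.02, "yaw": 0}
    - {"jaw": 0.6, "dx": 0, "dy": 0, "dz": 0, "yaw": 0}

```text
clock: 21.0
tool_pos: [0.4657, 0.2185, 0.0503]
eef_rot: [0.751, 0.66, -0.018, 0.015]
contact_force: [-0.2, 0.2, -1.5]
opening: 0.657
```

Run:
```python
from h import *
to(.4706,.237,.034,82.5)
snap('side','side22');up('side22',275,395,205,305,6)
snap('top','top22');up('top22',190,310,190,270,6)
```

```text
t 21.0 p [0.4657 0.2185 0.0503] xang 82.68 tilt [-0.0066 -0.0465] F [-0.2  0.2 -1.5] op 0.657 q [-0.38  0.88 -0.29  2.    0.7   0.4  -1.36]
tool d [0.0197 0.0025 0.0154] yaw 0.0032
```

View pics/side22_c275205.png

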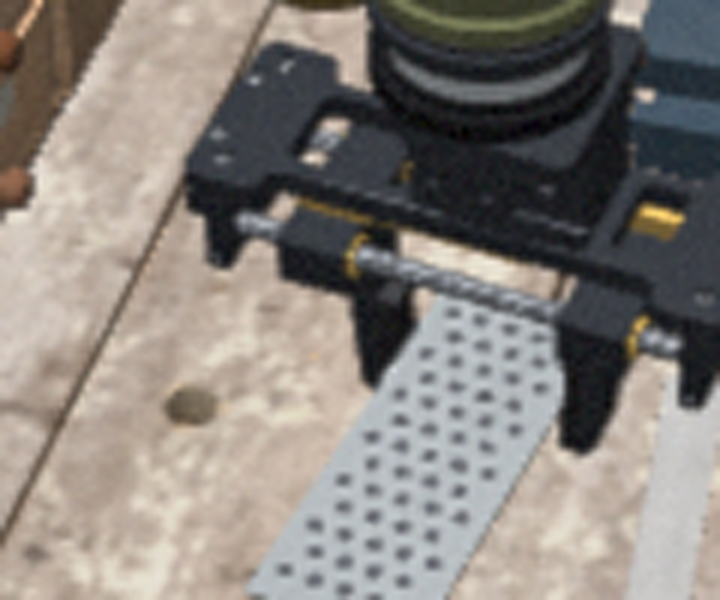

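View pics/top22_c190190.png

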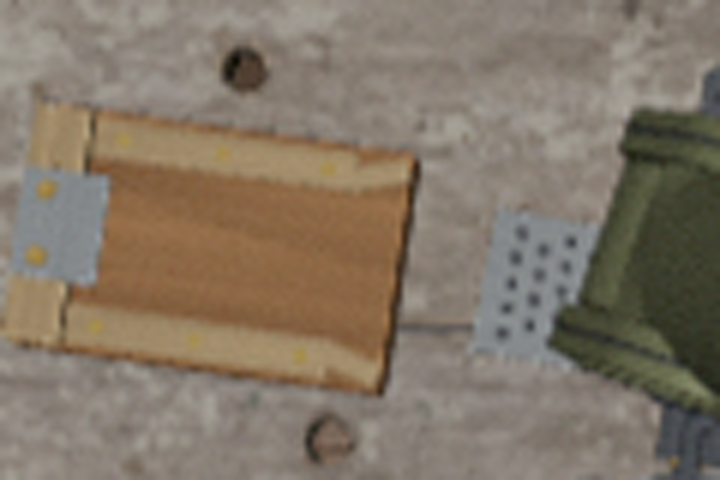

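Run:
```python
from h import *
plane('side22',[(285,560),(400,580),(545,400),(545,340),(445,310)],6,275,205)
s=ld('top22')
u=np.array([np.cos(np.radians(82.5)),np.sin(np.radians(82.5))]);n=np.array([-u[1],u[0]])
for z in (.062,):
  for a,b in [(498,208),(475,351),(600,224),(555,363)]:
    p=ray(s,(a+.5)/6+189.5,(b+.5)/6+189.5,z)[:2];print(p.round(4),'along',(p@u).round(4),'lat',(p@n).round(4))
print('tcp',r.get_state()['tool_pos'][:2]@u,r.get_state()['tool_pos'][:2]@n)
```

```text
slope dz/dx,dz/dy,z [-0.0498 -0.0379  0.0693] [0.4727 0.2632 0.0693] 1038 resid 0.0016
[0.5147 0.333 ] along 0.3973 lat -0.4668
[0.4555 0.3415] along 0.398 lat -0.407
[0.5085 0.2908] along 0.3546 lat -0.4662
[0.4509 0.3084] along 0.3647 lat -0.4068
tcp 0.27880402257118503 -0.4344507730563775
```

>>> play_rows:
  targets:
    - {"jaw": 0.6, "dx": 0.005, "dy": -0.001, "dz": 0.007, "yaw": 0}
    - {"jaw": 0.6, "dx": 0.006, "dy": -0.001, "dz": 0.007, "yaw": 0}
    - {"jaw": 0.6, "dx": 0.006, "dy": 0, "dz": 0.006, "yaw": 0}
    - {"jaw": 0.6, "dx": 0.005, "dy": 0, "dz": 0, "yaw": 0}
    - {"jaw": 0.6, "dx": 0, "dy": 0, "dz": 0, "yaw": 0}

```text
clock: 21.6
tool_pos: [0.4702, 0.2445, 0.0328]
eef_rot: [0.751, 0.66, -0.012, 0.015]
contact_force: [0.3, -0.0, -1.5]
opening: 0.657
```

```bash
cat >> h.py <<'E'
u=np.array([np.cos(np.radians(82.5)),np.sin(np.radians(82.5))]);n=np.array([-u[1],u[0]])
def al(): 
    s,M=st();p=s['tool_pos'][:2];print('tcp along',(p@u).round(4),'lat',(p@n).round(4))
def top(f,pts,x0,y0,k,z):
    s=ld(f)
    for a,b in pts:
        p=ray(s,(a+.5)/k+x0-.5,(b+.5)/k+y0-.5,z)[:2];print(p.round(4),'along',(p@u).round(4),'lat',(p@n).round(4))
E
python3 - <<'E'
from h import *
al()
snap('side','side23');up('side23',275,395,205,305,6)
snap('top','top23');up('top23',190,310,190,270,6)
E
```

```text
t 21.6 p [0.4702 0.2445 0.0328] xang 82.61 tilt [ 0.0017 -0.0391] F [ 0.3 -0.  -1.5] op 0.657 q [-0.43  0.92 -0.27  1.96  0.71  0.38 -1.4 ]
tcp along 0.3038 lat -0.4343
```

View pics/side23_c275205.png

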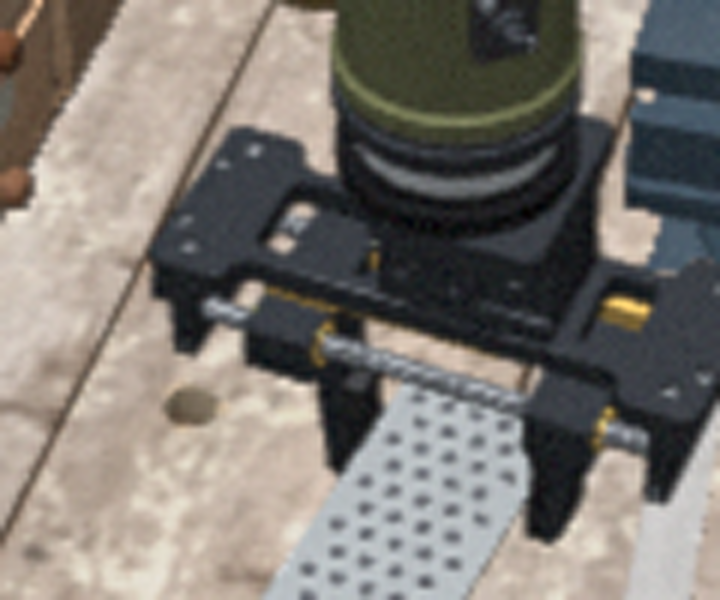

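View pics/top23_c190190.png

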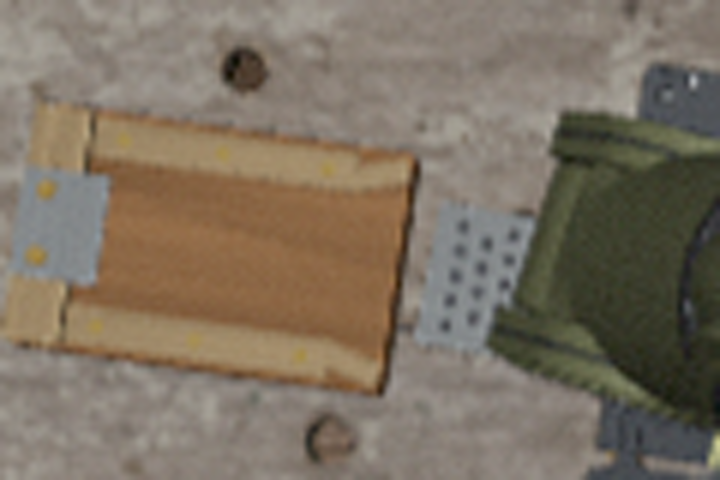

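Run:
```python
from h import *
top('top23',[(440,203),(416,344)],190,190,6,.047)
```

```text
[0.5179 0.3586] along 0.4231 lat -0.4666
[0.4589 0.3675] along 0.4243 lat -0.407
```

>>> play_rows:
  targets:
    - {"jaw": 0.6, "dx": 0.006, "dy": -0.001, "dz": 0.003, "yaw": 0}
    - {"jaw": 0.6, "dx": 0.008, "dy": 0, "dz": 0.002, "yaw": 0}
    - {"jaw": 0.6, "dx": 0.008, "dy": 0, "dz": 0.001, "yaw": 0}
    - {"jaw": 0.6, "dx": 0.006, "dy": 0, "dz": 0, "yaw": 0}
    - {"jaw": 0.6, "dx": 0, "dy": 0, "dz": 0, "yaw": 0}

```text
clock: 22.2
tool_pos: [0.4732, 0.2734, 0.0255]
eef_rot: [0.751, 0.659, -0.012, 0.016]
contact_force: [-0.3, 0.5, -2.4]
opening: 0.658
```

Run:
```python
from h import *
al()
snap('side','side24');up('side24',255,375,250,350,6)
snap('top','top24');up('top24',190,310,190,270,6)
```

```text
t 22.2 p [0.4732 0.2734 0.0255] xang 82.53 tilt [ 0.0018 -0.0397] F [-0.3  0.5 -2.4] op 0.658 q [-0.46  0.94 -0.28  1.91  0.69  0.42 -1.41]
tcp along 0.3328 lat -0.4335
```

View pics/side24_c255250.png

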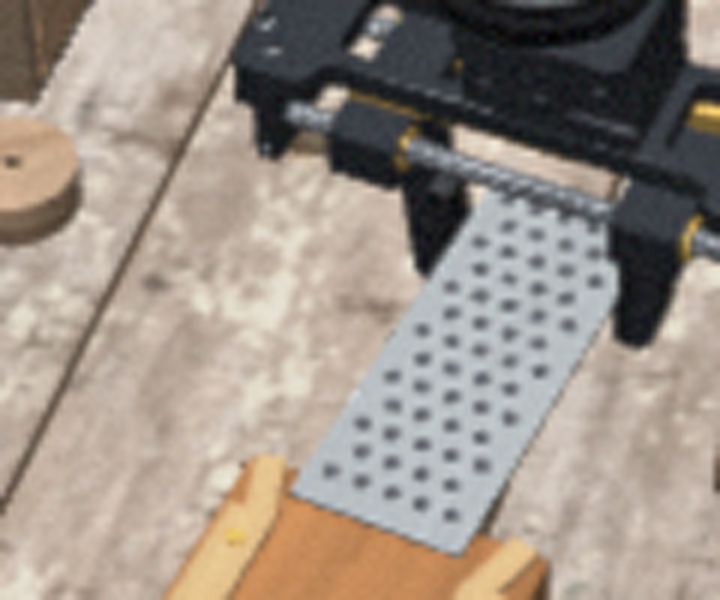

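View pics/top24_c190190.png

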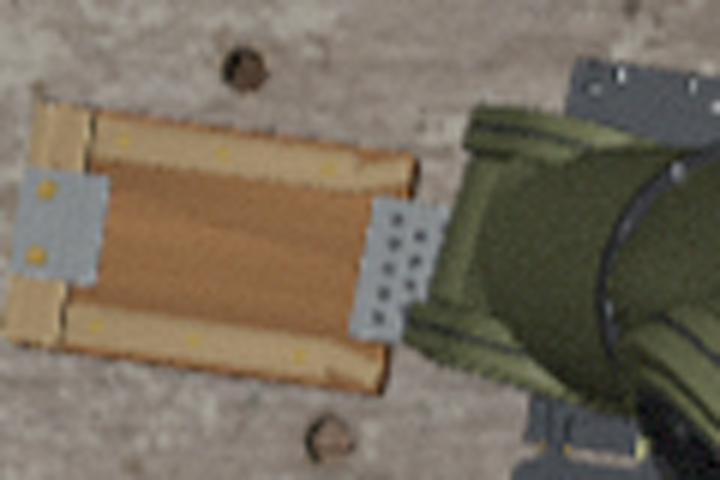

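The leading end is over the bed and between the splayed strips (top crop corners (374,196), (349,336)). Checking centring.

Run:
```python
from h import *
top('top24',[(374,196),(349,337)],190,190,6,.041)
plane('side24',[(310,490),(455,540),(600,300),(590,230),(490,210)],6,255,250)
```

```text
[0.521 0.387] along 0.4517 lat -0.4661
[0.4618 0.3963] along 0.4532 lat -0.4061
slope dz/dx,dz/dy,z [-0.0449 -0.0315  0.0444] [0.4791 0.3308 0.0444] 1381 resid 0.0016
```

>>> play_rows:
  targets:
    - {"jaw": 0.6, "dx": 0.006, "dy": 0.0005, "dz": 0, "yaw": -0.008}
    - {"jaw": 0.6, "dx": 0.008, "dy": 0.0005, "dz": 0, "yaw": -0.007}
    - {"jaw": 0.6, "dx": 0.008, "dy": 0, "dz": 0, "yaw": 0}
    - {"jaw": 0.6, "dx": 0.008, "dy": 0, "dz": 0, "yaw": 0}
    - {"jaw": 0.6, "dx": 0, "dy": 0, "dz": 0, "yaw": 0}

```text
clock: 22.8
tool_pos: [0.4782, 0.3036, 0.0243]
eef_rot: [0.747, 0.665, -0.013, 0.016]
contact_force: [-0.1, -0.3, -2.0]
opening: 0.659
```

Run:
```python
from h import *
al()
snap('side','side25');up('side25',245,365,270,370,6)
snap('top','top25');up('top25',190,310,190,270,6)
```

```text
t 22.8 p [0.4782 0.3036 0.0243] xang 83.37 tilt [ 0.0014 -0.0416] F [-0.1 -0.3 -2. ] op 0.659 q [-0.49  0.96 -0.31  1.85  0.67  0.47 -1.4 ]
tcp along 0.3634 lat -0.4345
```

View pics/side25_c245270.png

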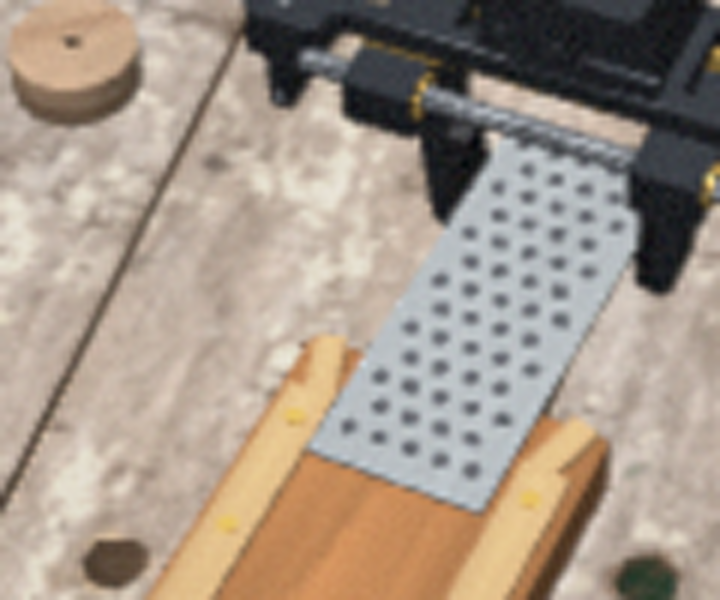

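View pics/top25_c190190.png

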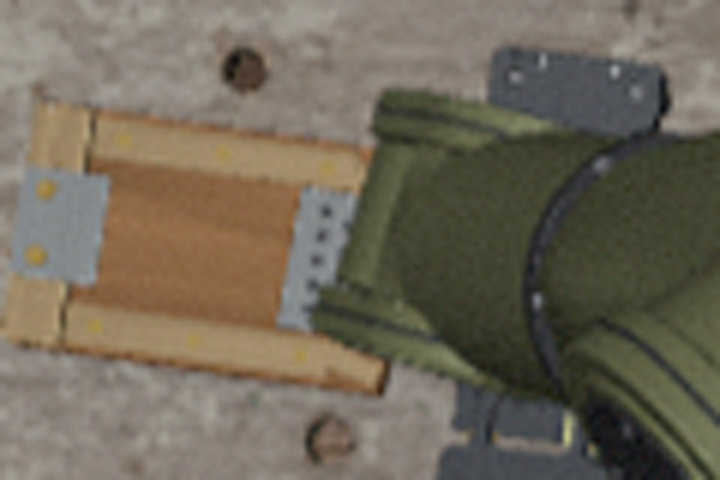

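Run:
```python
from h import *
top('top25',[(303,186),(277,328)],190,190,6,.040)
print('side')
top('side25',[(308,450),(485,514),(497,140)],245,270,6,.040)
print('strip inner feet/top in side: left, right')
top('side25',[(318,440),(270,520),(220,597)],245,270,6,.037)
top('side25',[(555,465),(505,505),(455,590)],245,270,6,.0345)
plane('side25',[(320,445),(478,500),(622,260),(612,190),(510,150)],6,245,270)
s=ld('top25');up('top25',225,265,210,255,16)
```

```text
[0.525 0.417] along 0.4819 lat -0.4661
[0.4653 0.4266] along 0.4837 lat -0.4056
side
[0.5234 0.4213] along 0.486 lat -0.4639
[0.4645 0.4291] along 0.486 lat -0.4046
[0.5061 0.2812] along 0.3449 lat -0.4651
strip inner feet/top in side: left, right
[0.5227 0.4145] along 0.4792 lat -0.4641
[0.5265 0.4473] along 0.5122 lat -0.4636
[0.5312 0.478 ] along 0.5432 lat -0.4642
[0.4508 0.4013] along 0.4567 lat -0.3946
[0.4611 0.4201] along 0.4767 lat -0.4023
[0.4661 0.4542] along 0.5112 lat -0.4029
slope dz/dx,dz/dy,z [-0.0337 -0.0348  0.043 ] [0.4839 0.3628 0.043 ] 1557 resid 0.0016
```

View pics/top25_c225210.png

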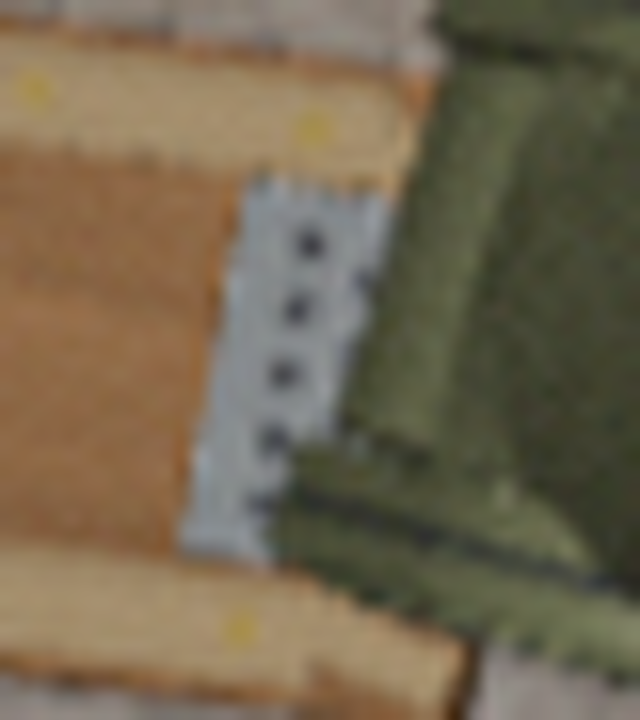

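>>> play_rows:
  targets:
    - {"jaw": 0.6, "dx": 0.006, "dy": -0.0005, "dz": 0, "yaw": 0}
    - {"jaw": 0.6, "dx": 0.008, "dy": 0, "dz": 0, "yaw": 0}
    - {"jaw": 0.6, "dx": 0.008, "dy": 0, "dz": 0, "yaw": 0}
    - {"jaw": 0.6, "dx": 0.008, "dy": 0, "dz": 0, "yaw": 0}
    - {"jaw": 0.6, "dx": 0, "dy": 0, "dz": 0, "yaw": 0}

```text
clock: 23.4
tool_pos: [0.4812, 0.3333, 0.0226]
eef_rot: [0.747, 0.664, -0.015, 0.017]
contact_force: [0.1, -0.6, -1.0]
opening: 0.657
```

Run:
```python
from h import *
al()
snap('side','side26');up('side26',235,355,290,390,6)
```

```text
t 23.4 p [0.4812 0.3333 0.0226] xang 83.27 tilt [ 0.0005 -0.0446] F [ 0.1 -0.6 -1. ] op 0.657 q [-0.52  0.98 -0.33  1.78  0.64  0.52 -1.4 ]
tcp along 0.3933 lat -0.4336
```

View pics/side26_c235290.png

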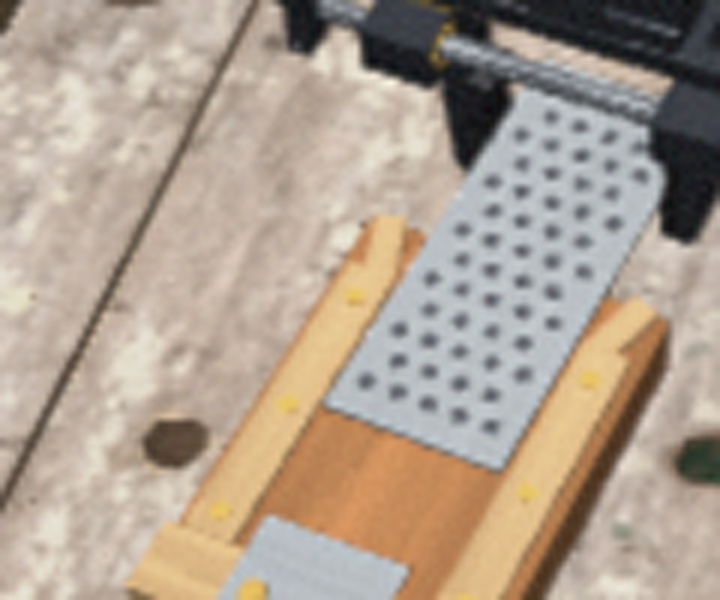

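The plate lies centred between the strips, about half-way in. Going on another 25 mm (fingers must stop before the mouth).

>>> play_rows:
  targets:
    - {"jaw": 0.6, "dx": 0.006, "dy": 0, "dz": -0.0005, "yaw": 0}
    - {"jaw": 0.6, "dx": 0.006, "dy": 0, "dz": 0, "yaw": 0}
    - {"jaw": 0.6, "dx": 0.006, "dy": 0, "dz": 0, "yaw": 0}
    - {"jaw": 0.6, "dx": 0.006, "dy": 0, "dz": 0, "yaw": 0}
    - {"jaw": 0.6, "dx": 0, "dy": 0, "dz": 0, "yaw": 0}

```text
clock: 23.95
tool_pos: [0.4844, 0.3574, 0.0219]
eef_rot: [0.747, 0.664, -0.015, 0.018]
contact_force: [0.0, -0.4, -1.7]
opening: 0.658
```

Run:
```python
from h import *
al()
snap('side','side27');up('side27',235,355,290,390,6)
```

```text
t 23.95 p [0.4844 0.3574 0.0219] xang 83.21 tilt [ 0.0002 -0.0467] F [ 0.  -0.4 -1.7] op 0.658 q [-0.54  0.99 -0.34  1.73  0.62  0.57 -1.4 ]
tcp along 0.4176 lat -0.4336
```

View pics/side27_c235290.png

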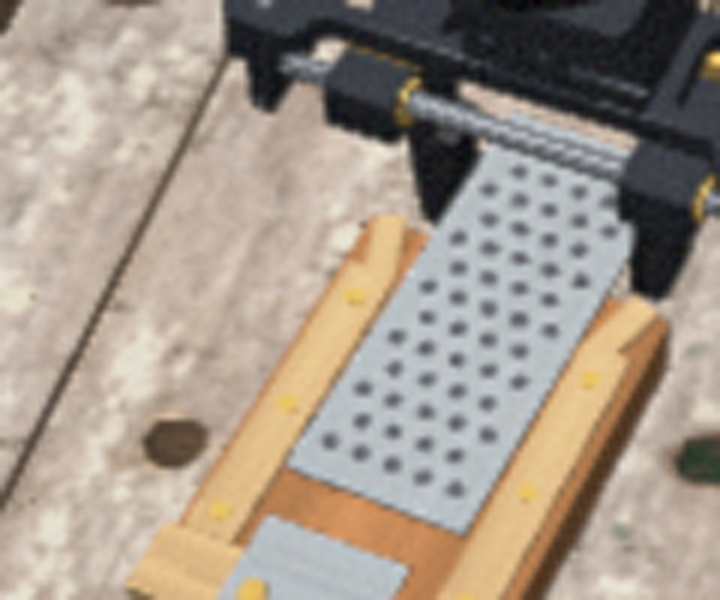

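>>> play_rows:
  targets:
    - {"jaw": 0.6, "dx": 0, "dy": 0, "dz": 0.002, "yaw": 0}
    - {"jaw": 0.6, "dx": 0, "dy": 0, "dz": 0.002, "yaw": 0}
    - {"jaw": 0.6, "dx": 0, "dy": 0, "dz": 0.001, "yaw": 0}
    - {"jaw": 0.3, "dx": 0, "dy": 0, "dz": 0, "yaw": 0}
    - {"jaw": 0.25, "dx": 0, "dy": 0, "dz": 0, "yaw": 0}
  squeeze: 10

```text
clock: 24.5
tool_pos: [0.4849, 0.3562, 0.0173]
eef_rot: [0.748, 0.664, -0.015, 0.018]
contact_force: [1.1, 0.1, -0.7]
opening: 0.745
```

>>> play_rows:
  targets:
    - {"jaw": 0.2, "dx": 0, "dy": 0, "dz": 0, "yaw": 0}
    - {"jaw": 0.1, "dx": 0, "dy": 0, "dz": 0, "yaw": 0}
    - {"jaw": 0, "dx": 0, "dy": 0, "dz": 0, "yaw": 0}
    - {"jaw": 0, "dx": 0, "dy": 0, "dz": 0, "yaw": 0}
    - {"jaw": 0, "dx": 0, "dy": 0, "dz": 0, "yaw": 0}

```text
clock: 25.0
tool_pos: [0.4849, 0.3558, 0.017]
eef_rot: [0.748, 0.664, -0.016, 0.018]
contact_force: [0.1, 1.3, -0.1]
opening: 1.005
```

Run:
```python
from h import *
al()
snap('side','side28');up('side28',235,355,290,390,6)
```

```text
t 25.0 p [0.4849 0.3558 0.017 ] xang 83.16 tilt [ 0.0009 -0.0477] F [ 0.1  1.3 -0.1] op 1.005 q [-0.54  1.   -0.33  1.73  0.63  0.56 -1.41]
tcp along 0.416 lat -0.4343
```

View pics/side28_c235290.png

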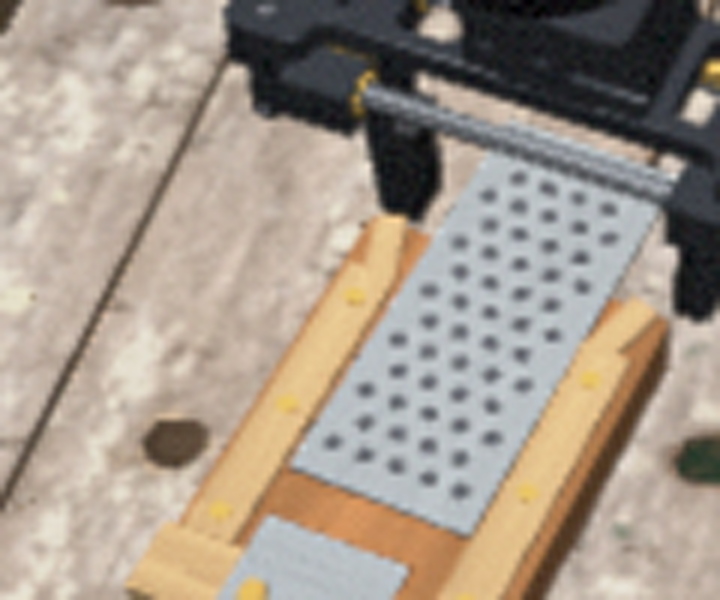

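>>> play_rows:
  targets:
    - {"jaw": 0, "dx": 0, "dy": 0, "dz": -0.02, "yaw": 0}
    - {"jaw": 0, "dx": 0, "dy": 0, "dz": -0.025, "yaw": 0}
    - {"jaw": 0, "dx": -0.01, "dy": 0, "dz": -0.01, "yaw": 0}
    - {"jaw": 0.5, "dx": -0.025, "dy": 0, "dz": 0, "yaw": 0}
    - {"jaw": 1, "dx": -0.025, "dy": 0, "dz": 0, "yaw": 0}

```text
clock: 25.55
tool_pos: [0.4766, 0.3006, 0.076]
eef_rot: [0.746, 0.665, -0.014, 0.017]
contact_force: [0.3, -0.0, -0.5]
opening: 0.842
```

>>> play_rows:
  targets:
    - {"jaw": 1, "dx": -0.01, "dy": 0, "dz": 0, "yaw": 0}
    - {"jaw": 1, "dx": 0, "dy": 0, "dz": 0, "yaw": 0}
    - {"jaw": 1, "dx": 0, "dy": 0, "dz": 0, "yaw": 0}
    - {"jaw": 1, "dx": 0, "dy": 0, "dz": 0, "yaw": 0}
    - {"jaw": 1, "dx": 0, "dy": 0, "dz": 0, "yaw": 0}

```text
clock: 26.05
tool_pos: [0.4753, 0.2872, 0.0759]
eef_rot: [0.747, 0.664, -0.016, 0.017]
contact_force: [0.1, 0.6, 0.1]
opening: 0.391
```

Run:
```python
from h import *
al()
p=u*.360+n*-.4356
to(p[0],p[1],.02,82.5)
snap('side','side29');up('side29',235,355,270,370,6)
snap('top','top29');up('top29',190,310,190,270,6)
```

```text
t 26.05 p [0.4753 0.2872 0.0759] xang 83.24 tilt [-0.0004 -0.0465] F [0.1 0.6 0.1] op 0.391 q [-0.44  0.87 -0.36  1.87  0.62  0.56 -1.35]
tcp along 0.3468 lat -0.4338
t 26.05 p [0.4753 0.2872 0.0759] xang 83.24 tilt [-0.0004 -0.0465] F [0.1 0.6 0.1] op 0.391 q [-0.44  0.87 -0.36  1.87  0.62  0.56 -1.35]
tool d [0.0158 0.0017 0.0552] yaw 0.013
```

View pics/side29_c235270.png

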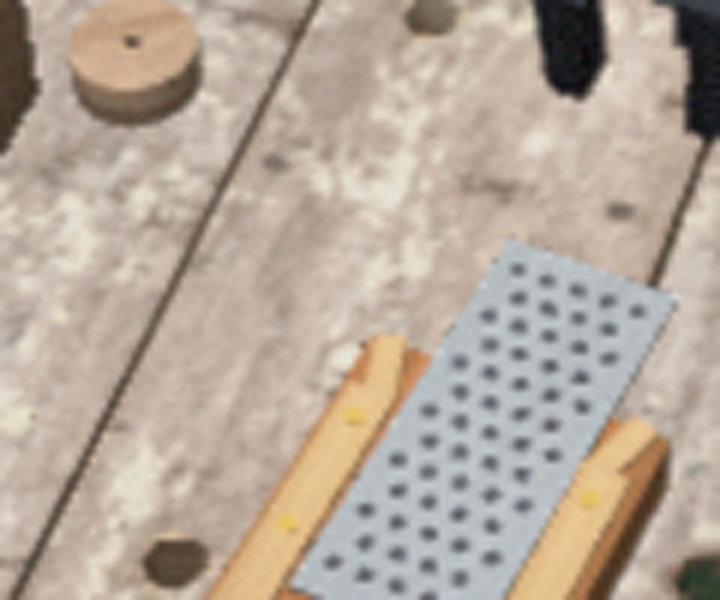

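View pics/top29_c190190.png

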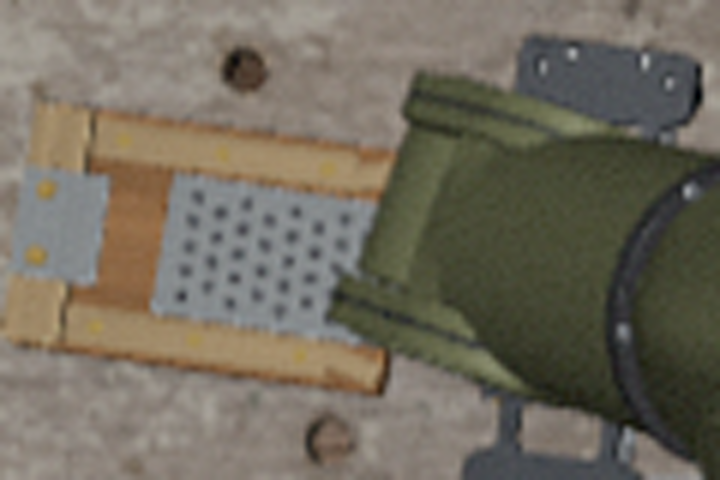

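The plate sits flat in the channel, aligned, with about 35 mm still to go to the stop. Finding its rear end, then shutting and lowering behind it.

Run:
```python
from h import *
print('lead top');top('top29',[(175,173),(152,311)],190,190,6,.038)
print('rear side');top('side29',[(513,240),(677,300)],235,270,6,.038)
plane('side29',[(320,575),(500,575),(660,305),(515,250)],6,235,270)
```

```text
lead top
[0.5302 0.4713] along 0.5364 lat -0.4641
[0.472  0.4796] along 0.5371 lat -0.4053
rear side
[0.5074 0.3258] along 0.3892 lat -0.4605
[0.4497 0.3353] along 0.3911 lat -0.4021
slope dz/dx,dz/dy,z [-0.0034 -0.0006  0.0383] [0.4883 0.4006 0.0383] 1548 resid 0.0016
```

>>> play_rows:
  targets:
    - {"jaw": 1, "dx": 0, "dy": 0, "dz": 0, "yaw": 0}
    - {"jaw": 1, "dx": 0, "dy": 0, "dz": 0, "yaw": 0}
    - {"jaw": 1, "dx": 0, "dy": 0, "dz": 0, "yaw": 0}
    - {"jaw": 1, "dx": 0, "dy": 0.001, "dz": 0.015, "yaw": 0.005}
    - {"jaw": 1, "dx": 0, "dy": 0.001, "dz": 0.015, "yaw": 0.005}

```text
clock: 26.65
tool_pos: [0.4782, 0.2878, 0.0458]
eef_rot: [0.75, 0.661, -0.013, 0.017]
contact_force: [0.0, 0.7, -0.7]
opening: 0.002
```

Run:
```python
from h import *
al()
```

```text
t 26.65 p [0.4782 0.2878 0.0458] xang 82.7 tilt [ 0.0025 -0.0429] F [ 0.   0.7 -0.7] op 0.002 q [-0.46  0.92 -0.32  1.87  0.65  0.49 -1.39]
tcp along 0.3477 lat -0.4365
```

>>> play_rows:
  targets:
    - {"jaw": 1, "dx": 0, "dy": 0, "dz": 0.012, "yaw": 0}
    - {"jaw": 1, "dx": 0, "dy": 0, "dz": 0.01, "yaw": 0}
    - {"jaw": 1, "dx": 0.006, "dy": 0, "dz": 0.001, "yaw": 0}
    - {"jaw": 1, "dx": 0.008, "dy": 0, "dz": 0, "yaw": 0}
    - {"jaw": 1, "dx": 0.008, "dy": 0, "dz": 0, "yaw": 0}

```text
clock: 27.15
tool_pos: [0.4798, 0.3073, 0.0164]
eef_rot: [0.751, 0.66, -0.016, 0.017]
contact_force: [0.2, 0.6, 0.3]
opening: 0.005
```

Run:
```python
from h import *
al()
```

```text
t 27.15 p [0.4798 0.3073 0.0164] xang 82.65 tilt [-0.0018 -0.0478] F [0.2 0.6 0.3] op 0.005 q [-0.5   0.98 -0.3   1.83  0.66  0.48 -1.41]
tcp along 0.3673 lat -0.4356
```

>>> play_rows:
  targets:
    - {"jaw": 1, "dx": 0.007, "dy": 0, "dz": 0, "yaw": 0}
    - {"jaw": 1, "dx": 0.007, "dy": 0, "dz": 0, "yaw": 0}
    - {"jaw": 1, "dx": 0.007, "dy": 0, "dz": 0, "yaw": 0}
    - {"jaw": 1, "dx": 0.007, "dy": 0, "dz": 0, "yaw": 0}
    - {"jaw": 1, "dx": 0.005, "dy": 0, "dz": 0, "yaw": 0}

```text
clock: 27.65
tool_pos: [0.4854, 0.3415, 0.0163]
eef_rot: [0.751, 0.66, -0.017, 0.019]
contact_force: [-0.7, -3.9, 2.9]
opening: 0.003
```

Run:
```python
from h import *
al()
snap('side','side31');up('side31',235,355,290,390,6)
snap('top','top31');up('top31',190,310,190,270,6)
```

```text
t 27.65 p [0.4854 0.3415 0.0163] xang 82.59 tilt [-0.     -0.0513] F [-0.7 -3.9  2.9] op 0.003 q [-0.53  1.   -0.32  1.75  0.63  0.54 -1.41]
tcp along 0.4019 lat -0.4366
```

View pics/side31_c235290.png

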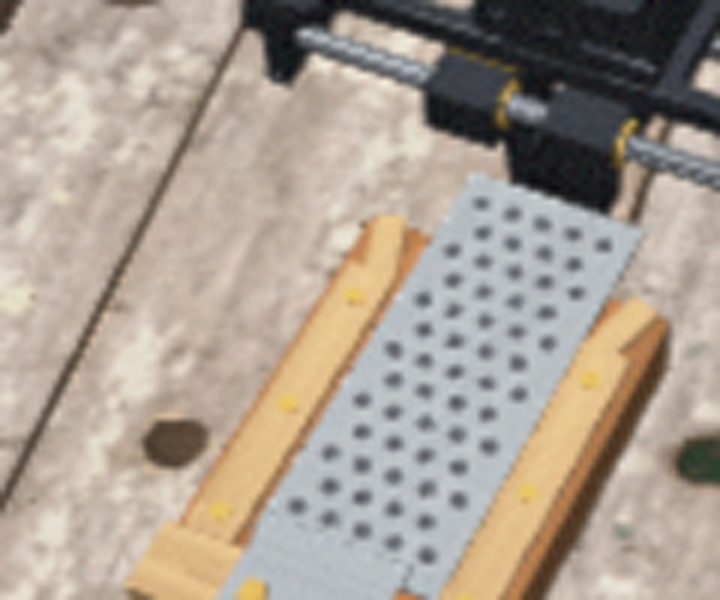

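View pics/top31_c190190.png

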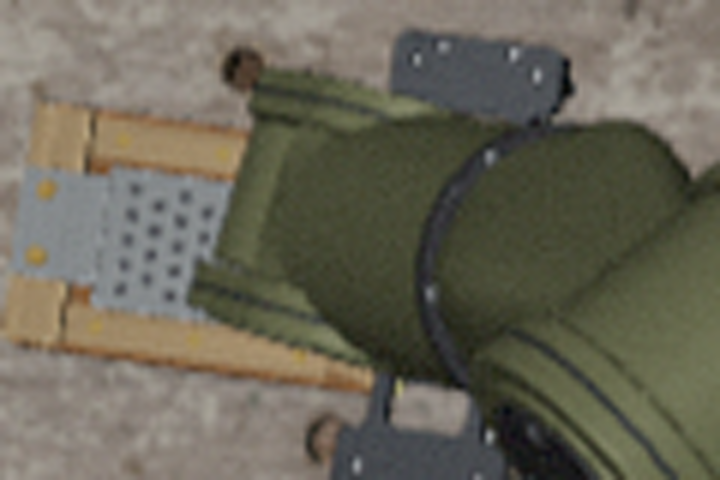

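The plate is going under the clip, with about 10 mm left. Pushing on gently until the force rises.

>>> play_rows:
  targets:
    - {"jaw": 1, "dx": 0.003, "dy": 0, "dz": 0, "yaw": 0}
    - {"jaw": 1, "dx": 0.003, "dy": 0, "dz": 0, "yaw": 0}
    - {"jaw": 1, "dx": 0.003, "dy": 0, "dz": 0, "yaw": 0}
    - {"jaw": 1, "dx": 0.002, "dy": 0, "dz": 0, "yaw": 0}
    - {"jaw": 1, "dx": 0.002, "dy": 0, "dz": 0, "yaw": 0}

```text
clock: 28.25
tool_pos: [0.4867, 0.3519, 0.0157]
eef_rot: [0.751, 0.659, -0.019, 0.021]
contact_force: [-1.9, -7.2, 8.2]
opening: 0.002
```

Run:
```python
from h import *
al()
```

```text
t 28.25 p [0.4867 0.3519 0.0157] xang 82.54 tilt [-0.0013 -0.0568] F [-1.9 -7.2  8.2] op 0.002 q [-0.54  1.   -0.33  1.73  0.62  0.57 -1.41]
tcp along 0.4124 lat -0.4366
```

>>> play_rows:
  targets:
    - {"jaw": 1, "dx": 0.002, "dy": 0, "dz": -0.0005, "yaw": 0}
    - {"jaw": 1, "dx": 0.002, "dy": 0, "dz": 0, "yaw": 0}
    - {"jaw": 1, "dx": 0.002, "dy": 0, "dz": 0, "yaw": 0}
    - {"jaw": 1, "dx": 0.002, "dy": 0, "dz": 0, "yaw": 0}
    - {"jaw": 1, "dx": 0.002, "dy": 0, "dz": 0, "yaw": 0}

```text
clock: 28.75
tool_pos: [0.4866, 0.3514, 0.0153]
eef_rot: [0.752, 0.658, -0.028, 0.027]
contact_force: [-1.1, -6.8, 6.6]
opening: 0.004
```

Run:
```python
from h import *
al()
snap('side','side33');up('side33',235,355,290,390,6)
```

```text
t 28.75 p [0.4866 0.3514 0.0153] xang 82.34 tilt [-0.0065 -0.0772] F [-1.1 -6.8  6.6] op 0.004 q [-0.55  1.01 -0.33  1.71  0.62  0.6  -1.41]
tcp along 0.4119 lat -0.4366
```

View pics/side33_c235290.png

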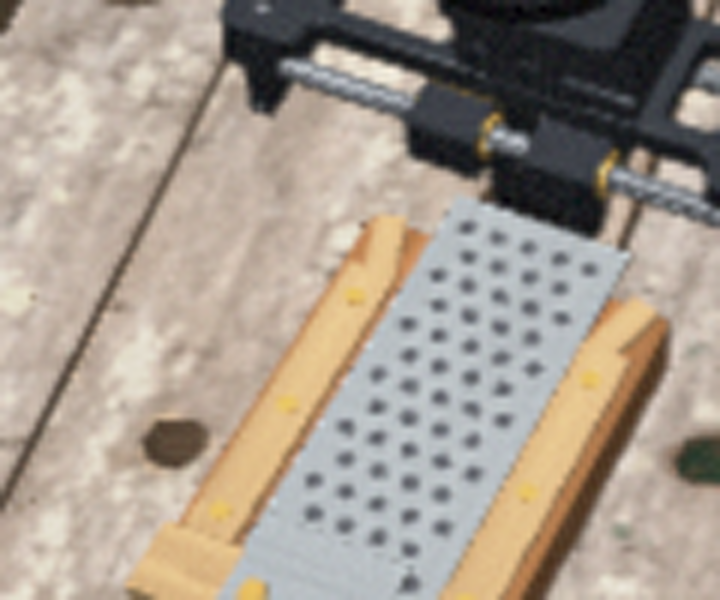

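Run:
```python
from h import *
print('rear');top('side33',[(463,196),(630,253)],235,290,6,.038)
print('mouth/ holder corners, strip tops');top('side33',[(395,217),(668,322),(640,302)],235,290,6,.037)
print('ref side29 rear');top('side29',[(513,240),(677,300)],235,270,6,.038)
```

```text
rear
[0.5128 0.3608] along 0.4246 lat -0.4614
[0.4557 0.3681] along 0.4245 lat -0.4038
mouth/ holder corners, strip tops
[0.531  0.3742] along 0.4403 lat -0.4776
[0.4372 0.3901] along 0.4439 lat -0.3826
[0.4476 0.3851] along 0.4402 lat -0.3935
ref side29 rear
[0.5074 0.3258] along 0.3892 lat -0.4605
[0.4497 0.3353] along 0.3911 lat -0.4021
```

>>> play_rows:
  targets:
    - {"jaw": 1, "dx": -0.006, "dy": 0, "dz": 0, "yaw": 0}
    - {"jaw": 1, "dx": -0.015, "dy": 0, "dz": 0, "yaw": 0}
    - {"jaw": 1, "dx": -0.02, "dy": 0, "dz": -0.01, "yaw": 0}
    - {"jaw": 1, "dx": -0.01, "dy": 0, "dz": -0.04, "yaw": 0}
    - {"jaw": 1, "dx": 0, "dy": 0, "dz": -0.04, "yaw": 0}

```text
clock: 29.3
tool_pos: [0.4772, 0.3107, 0.1056]
eef_rot: [0.751, 0.66, -0.028, 0.022]
contact_force: [1.0, 0.1, 0.0]
opening: 0.001
```

>>> play_rows:
  targets:
    - {"jaw": 1, "dx": -0.02, "dy": 0, "dz": -0.04, "yaw": 0}
    - {"jaw": 1, "dx": -0.03, "dy": 0, "dz": -0.04, "yaw": 0}
    - {"jaw": 1, "dx": -0.03, "dy": 0, "dz": -0.02, "yaw": 0}
    - {"jaw": 1, "dx": -0.03, "dy": 0, "dz": 0, "yaw": 0}
    - {"jaw": 1, "dx": 0, "dy": 0, "dz": 0, "yaw": 0}

```text
clock: 29.8
tool_pos: [0.4673, 0.2161, 0.2219]
eef_rot: [0.749, 0.663, -0.014, 0.018]
contact_force: [-0.1, -0.5, -0.9]
opening: 0.007
```

Run:
```python
from h import *
al()
snap('side','side34');up('side34',235,355,290,390,6)
snap('top','top34');up('top34',185,265,200,260,8)
```

```text
t 29.8 p [0.4673 0.2161 0.2219] xang 83.01 tilt [ 0.0025 -0.0464] F [-0.1 -0.5 -0.9] op 0.007 q [-0.23  0.61 -0.52  1.89  0.47  0.79 -1.14]
tcp along 0.2752 lat -0.4351
```

View pics/top34.png

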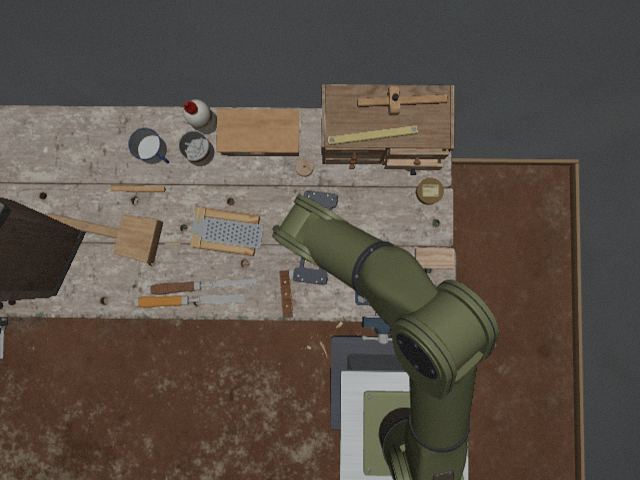

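View pics/top34_c185200.png

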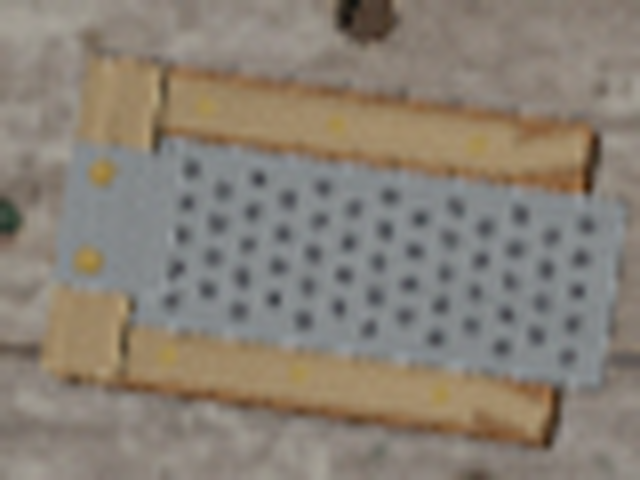

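View pics/side34_c235290.png

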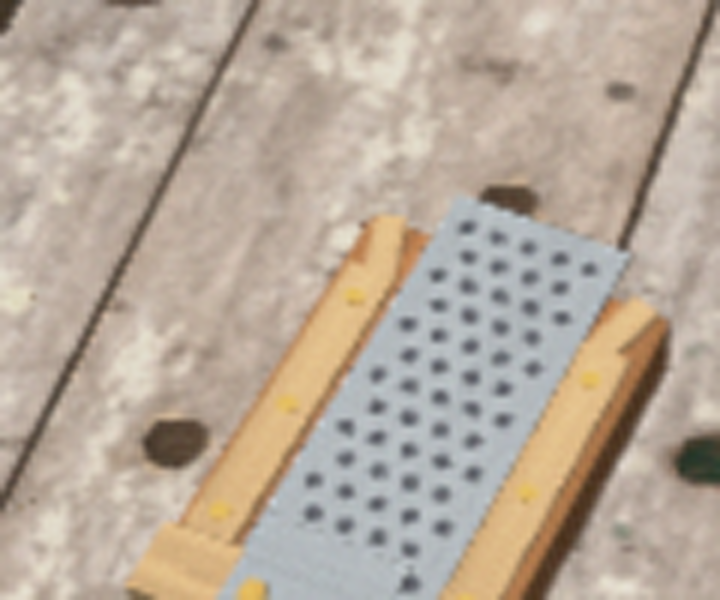

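Run:
```python
from h import *
print('rear');top('top34',[(625,205),(600,386)],185,200,8,.038)
plane('top34',[(190,165),(590,215),(570,370),(170,310)],8,185,200)
a=ld('top0');b=ld('top34');ca,cb=cloud(a),cloud(b)
for nm,(x0,x1,y0,y1),lo,hi in [('tin',(410,450,174,208),.025,.045),('block',(408,462,242,276),.018,.038),('plug',(290,318,158,180),.012,.027)]:
    for c in (ca,cb):
        P=c[y0:y1,x0:x1].reshape(-1,3);P=P[(P[:,2]>lo)&(P[:,2]<hi)];print(nm,P.mean(0).round(4),len(P))
d=np.abs(a['frame'].astype(int)-b['frame']).sum(-1)
print('square handle diff',d[272:318,278:293].mean(),'ref',d[300:318,100:120].mean())
```

```text
rear
[0.5142 0.36  ] along 0.4241 lat -0.4628
[0.4571 0.3669] along 0.4234 lat -0.4053
slope dz/dx,dz/dy,z [-0.0083  0.001   0.0374] [0.4931 0.4355 0.0374] 1014 resid 0.0034
tin [ 0.6077 -0.0599  0.0354] 568
tin [ 0.6079 -0.0601  0.0354] 568
block [ 0.4379 -0.0728  0.0276] 763
block [ 0.4387 -0.075   0.0273] 725
plug [0.6685 0.2594 0.0186] 242
plug [0.6685 0.2593 0.0187] 245
square handle diff 15.527536231884058 ref 14.58611111111111
```

```bash
python3 -c "
from plant import r
print(r.finish_job())"
```

```text
the job is handed in; nothing more can be done
None
```

The sharpening plate is in its holder, fully home against the end stop under the clip. I handed the job in at about 30 s of the 72 s; no verdict came back.

**What I did**
- **Sliding:** Pressing on the plate and dragging it failed. It only tilted the wrist, and on the first push the fingertips rode up onto the plate. I then pushed it from behind with the fingers shut, through the gap, until it overhung the bench end by about 55 mm.
- **Carrying:** I pinched it by its long sides and carried it between the vice and the cabinet. It tilted about 0.04 rad in the grip on the way.
- **Loading:** I entered it at the mouth still tilted about that much, not truly level, and it settled flat once released. I pushed it home from behind with shut fingers until it stopped, and the force held at about 7 N. Then I backed off and raised the arm clear.

**Last checks**
- **Level and direction:** the plate lies flat (slope under 0.01 rad, top at about 37 mm) and within about 0.01 rad of the holder's direction.
- **Position:** it is about 1–2 mm off the centre line, where 4 mm is allowed.
- **Fit to the stop:** the cameras disagreed by about 2 mm, within their calibration. The top view puts the rear end about 13.5 mm past the mouth and the side view about 16 mm; fully home is 15 mm. No gap shows at the stop.
- **Other items:** the wax tin, plug and try square show no movement. The block's reading shifted about 2 mm, probably because the arm hid part of it.

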